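Press the cap home on a transport box with the bench quick clamp

TASK

Take the transport box whose cap still stands out from the sloping rack and lay it down gently in the bed of the bench clamp, between its jaws. Pump the clamp's trigger until the cap is pressed fully home, then push the release lever and slide the clamp head all the way back, leaving the closed box lying free in the bed. Leave the other things on the bench where they are.

Things in the scene. Friction and masses are not known exactly. Their poses are not given: they have to be found in the camera images.
- transport_box_grip (a point): The box to close: white, 44 x 44 mm square, body 66 mm long, then 12 mm of bare grey neck (35 mm square), then a ribbed push-on cap 38 mm long; 116 mm in all. This point: centre of the 66 mm body, where to grip it. Own y = long axis, towards the cap; z = up from its underside (22 mm below); x = across. Starts in either bay of the sloping rack, tilted with its floor.
- transport_box: The same box as a whole, 0.2 to 0.35 kg, 104 mm long once closed; origin at the middle of the underside of its 66 mm body, axes as above. It may lie in the clamp with its cap towards either jaw.
- transport_box_cap (a joint): How far the cap is pushed on, m: 0 standing out, 0.012 fully home. It goes on stiffly (about 20 N) and stays where it is left.
- in_rack: Fixed sloping rack of white sheet, 292 mm wide (own y), 100 mm deep. Two bays, middles at own y = 72 and -72 mm. Floor normal leans 30 degrees from vertical towards the front (own -x). Each box lies along own y against a front lip 12 mm high (square to the floor), 4 mm thick; side walls 20 mm; 60 mm of free floor behind the box. Origin: centre of the underside.
- closed_box_grip (a point): Centre of the body of another box of the same kind, already closed (104 mm, no neck showing), in the other bay. Leave it.
- bed (a point): The clamp's bed: middle of its upper face, 44 mm above the bench. Own y runs along the bar to the fixed jaw, x across, z up. A channel 52 mm wide between side lips 8 mm high. Fixed jaw's pad: own y = 80 mm. Sliding jaw's pad face: own y = -80 mm plus the head's joint value. Both jaws' tops are about 61 mm above this point.
- clamp_head (a joint): Place of the sliding clamp head along the bar, m: 0 = all the way back at the rear stop, grows towards the fixed jaw (0.075 at most; about 0.056 with a closed box clamped); starts at 0.002 to 0.022. A ratchet lets it go forwards against about 4 N and stops it going back unless the release lever is pressed.
- jaw_pad: Rubber pad of the sliding jaw, 36 x 32 mm, on the head. Origin below the middle of the pad's face, at bench height; axes as the bed's (own y towards the fixed jaw).
- trigger (a joint): Trigger angle, rad: 0 at rest, 0.457 fully pulled; springs back by itself. A full stroke moves the head 6 to 16 mm towards the fixed jaw; let it return fully to take the next teeth. Its end takes about 4 N to pull, 10 to 15 N while the cap goes on, more if jerked; once the cap is home it stops part-way, hard.
- trigger_end (a point): Upper end of the trigger: a paddle 28 mm wide (own x), 12 mm thick, hinged on the rear of the head 84 mm lower, leaning 24 degrees back (to the bed's -y) behind the upright black grip. 172 mm above the bench at rest, as is the grip's top. Pull it by pushing its rear face along the bed's +y, towards the grip: this end moves some 40 mm on the head, plus the head's own advance.
- release_lever (a joint): Release lever angle, rad: 0 (up to 0.06 on a tooth) at rest, 0.30 fully pressed, springs back. From 0.17 the ratchet is free.
- lever_end (a point): Upper end of the release lever: a steel tongue 26 mm wide (own x), 8 mm thick, standing on the sliding jaw in front of the grip, on the fixed jaw's side, leaning 11 degrees forwards; 165 mm above the bench, hinge at 102 mm. Push it along the bed's -y, towards the grip (19 mm, about 3 N): the ratchet lets go, and pushing on slides the whole head back (about 6 N).
- reagent_bottle: Amber bottle, 60 mm across, 130 mm tall; origin under its centre. Leave it.
- specimen_jar: Clear jar with a white lid, 64 mm across, 85 mm tall; origin under its centre. Leave it.
- tip_box: Box of pipette tips with clear lid, 84 x 124 x 80 mm; origin under its centre. Leave it.
- beaker: Clear beaker, 60 mm across, 75 mm tall; origin under its centre. Leave it.

How it is judged (in metres and radians):
On the way, in this order (a step that is already met when the one before it is completed fails the run):
1. the open transport box lies flat in the bed between the jaws, let go (x of transport_box_grip in the frame of bed between -0.007 and 0.007 m and y of transport_box_grip in the frame of bed between -0.055 and 0.055 m and z of transport_box_grip in the frame of bed between 0.018 and 0.026 m and angle between the y axis of transport_box_grip and the y axis of bed, either way round below 0.12 rad and contact force between the fingers and transport_box below 0.5 N), for 0.2 s.
2. the trigger is pulled while the jaw presses on the box (value of joint trigger above 0.1 rad and contact force between jaw_pad and transport_box above 10 N), for 0.02 s.
3. the cap is pressed home (value of joint transport_box_cap above 0.0108 m), for 0.1 s.
At the end, for the whole second after the job is handed in: The transport box lies flat in the bed (within 7 mm of its middle line, 0.12 rad of its direction), its cap home to about 1 mm; the clamp head is back within 8 mm of its rear stop with the trigger out; all at rest (x of transport_box_grip in the frame of bed between -0.007 and 0.007 m and y of transport_box_grip in the frame of bed between -0.055 and 0.055 m and z of transport_box_grip in the frame of bed between 0.018 and 0.026 m and angle between the y axis of transport_box_grip and the y axis of bed, either way round below 0.12 rad and value of joint transport_box_cap above 0.0108 m and value of joint clamp_head below 0.008 m and value of joint trigger below 0.06 rad and linear speed of transport_box below 0.02 m/s); the robot touches nothing.
It fails at once if another thing on the bench is moved more than 25 mm (distance of any of closed_box_grip, reagent_bottle, specimen_jar, tip_box, beaker from where it was at the start of the episode above 0.025 m).
It fails at once if the transport box is dropped or thrown (moves faster than 0.6 m/s out of the fingers) (linear speed of transport_box above 0.6 m/s and contact force between the fingers and transport_box below 0.1 N).
It also fails if it takes over 72 s, if anything falls off the work surface, if the arm or the gripper's body presses on something with over 40 N, if the wrist force passes 120 N, or if a joint passes its speed limit or range.

ROBOT

A 6-joint arm with a two-finger parallel gripper is mounted at the origin on the work surface. World frame = base frame: x ahead of the robot, y to its left, z up, the work surface at z = 0. Lengths are in mm, angles in rad, forces in N, time in s.
With the tool pointing down it reaches from about 300 to 825 mm from the base axis. Payload 5.4 kg.
Tool frame: the origin (TCP) lies at the very end of the fingers, on their centre line; the grasp point (between the pads) lies behind it (ctrl.pinch_z is the y of the grasp point in the tool frame, in mm); y points along the fingers, x is the direction in which the jaws open and shut, and the axes are right-handed (so a half turn about y gives the same grasp; the last joint's range is limited). The gripper opens to 92 mm and grips with 3 to 60 N. Pads are 20 mm wide; open, the fingers measure 128 mm over their backs; the gripper's body (75 mm by 189 mm) begins 69 mm behind the grasp point.
Start: joints at [0.945, 0.158, 1.597, -0, 1.386, -0.21], TCP at [232.263, 525.985, 214.601] pointing down, gripper open.
Joint ranges: [-2.91, 2.91], [-0.94, 2.29], [0.18, 2.7], [-1.29, 4.43], [0.17, 2.64], [-3, 3]. Speed limits (rad/s): [2.57, 2.57, 3.14, 3.14, 3.14, 3.14].

INTERFACE

Orientations are given as a rotation vector (axis times angle).
In Python, from station import telemetry, imaging, ctrl gives the robot as it stands. The module is installed in compiled form; this text tells all that it offers.
- The arm moves only by the tool send_rows, never from a script. Its argument "targets" is a list that holds one entry, the list of rows, each a list of 7 numbers: the shift along the tool's x, y, z in mm, then the turn, a rotation vector about the tool's x, y, z in rad, then the opening, from 0 (shut) to 1 (fully open). A call has exactly 8 rows; each row is the pose to reach, as a shift and turn from the pose measured when the call began, along the tool's axes at that moment; what a row does not reach only later rows make up. A row lasts 1/8 s, in which the tool goes at most 62.5 mm and 10.7 degrees, less where a joint would pass 70% of its speed; a pose out of reach is approached as far as the arm can. A call with a gripper value outside its range is refused whole. The fingers move at their own pace and stop on an object; "newtons" is the grip in N (left out, the last holds). Time passes only in rows, so rows that repeat a pose let the fingers close, or fill a call up. It gives the time, the measured TCP pose, the force and the opening at its end, in the units of the state.
- telemetry.state(): the state, without advancing time (a new reading comes with each control period).
- imaging.get_image(name): name is "scene" or "top" or "wrist"; returns a dict with "frame" (384x512x3 uint8, red, green, blue), "fx", "fy", "cx", "cy" (pixels), "k1" (the pictures are not rectified: a ray, as slopes to the right and down, at radius r is drawn at 1 + k1 r^2 times it, then the intrinsics apply), "position" and "attitude" of the camera in the world. Camera axes: x right, y down, z forward; pixel columns grow to the right and rows downward; lengths in mm; the calibration is good to about 2 mm. A picture is of the moment at which its call begins. There is no depth.
- ctrl.finish_job(): hands the job in, once; it reports no verdict.
The state is a dict: "time_s": time; "q": joint angles; "dq": joint speeds; "tau": joint torques, N m; "position": TCP position; "orientation": TCP orientation; "wrist_force": force on the tool from outside, world axes, zero at the start; "wrist_torque": the same for the moment, N m; "opening": finger opening in mm.
Only numpy, scipy, OpenCV 4.12 (cv2) and the standard library are available. Lean on these libraries where they do the work, as an engineer would, in place of code of your own. Each camera call takes 0.05 s, during which the arm holds its last target.

## Working session

There is one attempt and no reset: what is moved stays moved. The work goes in short steps, Python scripts to look and compute and a tool call to move; the robot and the scene stay as the last step left them, time stands still between calls to the robot, and variables do not carry over. Pictures are saved under pics/ and viewed, and the job is handed in when it is done.

Besides the shell and the picture viewer there is one more tool, called after ">>>" by a JSON object that holds its "api" and its "payload", one argument or row to a line. send_rows: Moves the arm, as the interface text tells. Its arguments: {"type":"object","properties":{"targets":{"type":"array","items":{"type":"array","items":{"type":"array","items":{"type":"number"}}}},"newtons":{"type":"number"}},"required":["targets"]}

```bash
mkdir -p pics; ls
python3 - <<'E'
from station import telemetry, imaging, ctrl
import cv2,numpy as np
print(telemetry.state()); print(ctrl.pinch_z)
for n in ["scene","top","wrist"]:
    d=imaging.get_image(n)
    cv2.imwrite(f"pics/{n}0.png",cv2.resize(d["frame"][:,:,::-1],(800,600),interpolation=cv2.INTER_CUBIC))
    print(n,{k:v for k,v in d.items() if k!="frame"})
E
```

```text
pics
{'time_s': 0.0, 'q': array([ 9.44875982e-01,  1.59048693e-01,  1.59819917e+00,  6.54657017e-06,
        1.38622216e+00, -2.10119348e-01]), 'dq': array([-0.0011148 ,  0.00037186,  0.00022154,  0.00040706, -0.00037665,
        0.00036061]), 'tau': array([-1.72082175e-03, -3.85577774e+01, -3.22112560e+01,  7.00779702e-02,
        3.80495971e-02, -1.14475556e-04]), 'position': array([231.91092167, 525.47885795, 213.63569561]), 'orientation': array([-1.37837241, -0.89634268,  0.89922782]), 'wrist_force': array([-0.49374303, -0.84657352,  0.20236714]), 'wrist_torque': array([-0.03381852,  0.01886011, -0.01695063]), 'opening': 91.78462645038773}
-18.700000000000003
scene {'fx': 373.0148085400766, 'fy': 373.0148085400766, 'cx': 252.83967078505506, 'cy': 194.81533745526716, 'k1': -0.043685279214173596, 'position': array([1325.30470206,  161.35099992,  689.33721796]), 'attitude': array([-1.48272168, -1.8375893 ,  0.98430727])}
top {'fx': 358.45529725612965, 'fy': 358.45529725612965, 'cx': 257.9859374388201, 'cy': 187.2505705039948, 'k1': -0.029458668459938334, 'position': array([ 419.67960305,  -10.56953632, 1036.85934278]), 'attitude': array([-2.15249906,  2.15898031, -0.14135774])}
wrist {'fx': 309.53973401445796, 'fy': 309.53973401445796, 'cx': 253.4184280951931, 'cy': 193.39325881983027, 'k1': -0.027265482324793144, 'position': array([157.89180699, 558.11901366, 384.42247232]), 'attitude': array([2.42049954, 1.57848163, 0.22886921])}
```

View pics/scene0.png

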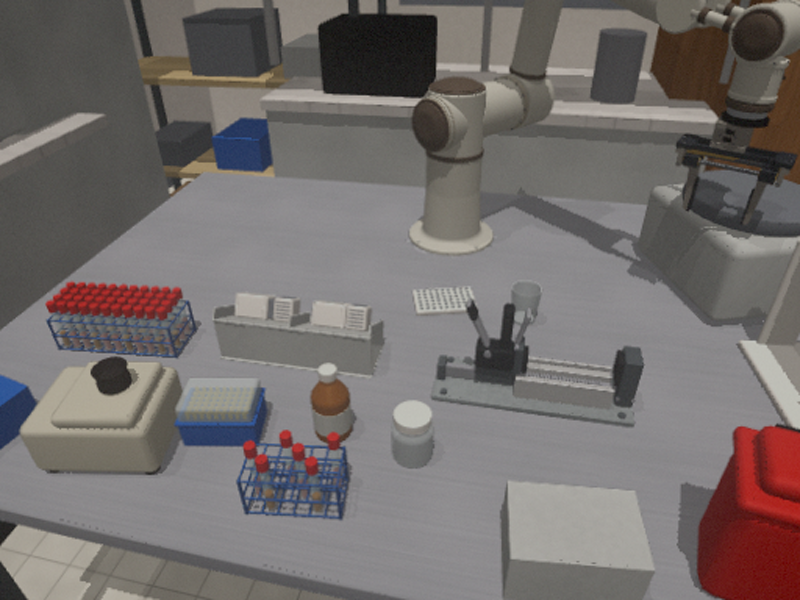

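View pics/top0.png

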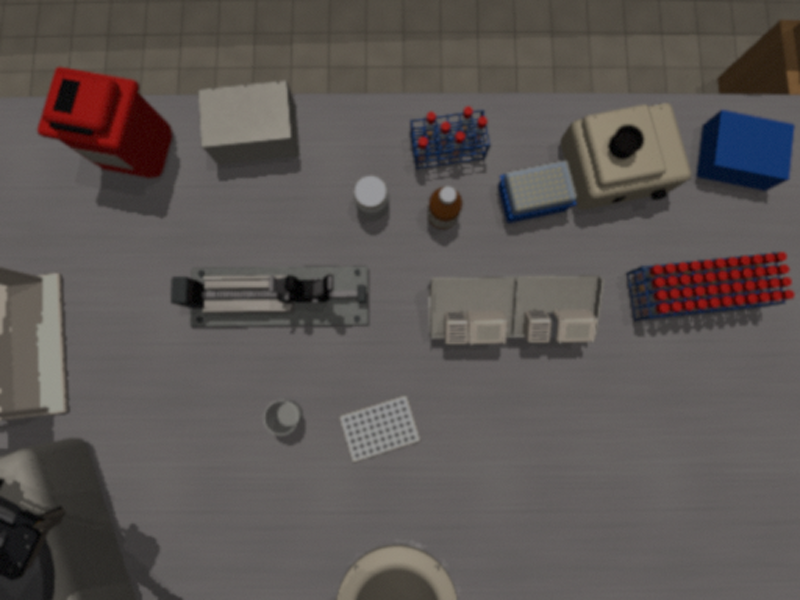

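View pics/wrist0.png

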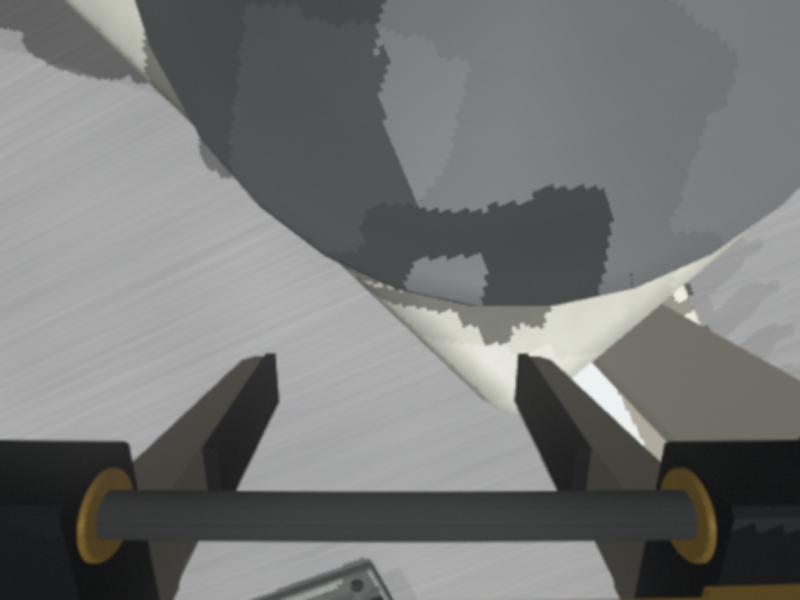

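```bash
cat > h.py <<'E'
import numpy as np, cv2, pickle
from scipy.spatial.transform import Rotation as R
from station import telemetry, imaging, ctrl
def grab(name,tag):
    d=imaging.get_image(name); pickle.dump(d,open(f"pics/{tag}.pkl","wb")); return d
def load(tag): return pickle.load(open(f"pics/{tag}.pkl","rb"))
def crop(d,x0,y0,x1,y1,s,tag):
    f=d["frame"][y0:y1,x0:x1,::-1]; f=np.clip(f.astype(float)*1.6,0,255).astype(np.uint8) if 'b' in tag else f
    cv2.imwrite(f"pics/{tag}.png",cv2.resize(f,None,fx=s,fy=s,interpolation=cv2.INTER_CUBIC))
def Rc(d): return R.from_rotvec(d["attitude"]).as_matrix()
def proj(d,P):
    P=np.atleast_2d(P).astype(float); c=(P-d["position"])@Rc(d); u=c[:,:2]/c[:,2:]
    r2=(u**2).sum(1,keepdims=True); u=u*(1+d["k1"]*r2)
    return u*[d["fx"],d["fy"]]+[d["cx"],d["cy"]]
def ray(d,px):
    u0=(np.asarray(px,float)-[d["cx"],d["cy"]])/[d["fx"],d["fy"]]; u=u0.copy()
    for _ in range(20): u=u0/(1+d["k1"]*(u@u))
    v=Rc(d)@np.array([u[0],u[1],1]); return v/np.linalg.norm(v)
def onz(d,px,z):
    v=ray(d,px); p=d["position"]; return p+v*(z-p[2])/v[2]
def tri(obs):
    A=np.zeros((3,3));b=np.zeros(3)
    for d,px in obs:
        v=ray(d,px);M=np.eye(3)-np.outer(v,v);A+=M;b+=M@d["position"]
    X=np.linalg.solve(A,b); return X
E
python3 - <<'E'
from h import *
t=grab("top","T0"); s=grab("scene","S0")
crop(t,265,165,395,235,6,"t_rackb"); crop(t,100,160,245,220,5.5,"t_clampb")
crop(s,130,180,255,245,6,"s_rackb"); crop(s,265,175,425,275,5,"s_clampb")
E
```

```text
(no output)
```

View pics/t_rackb.png

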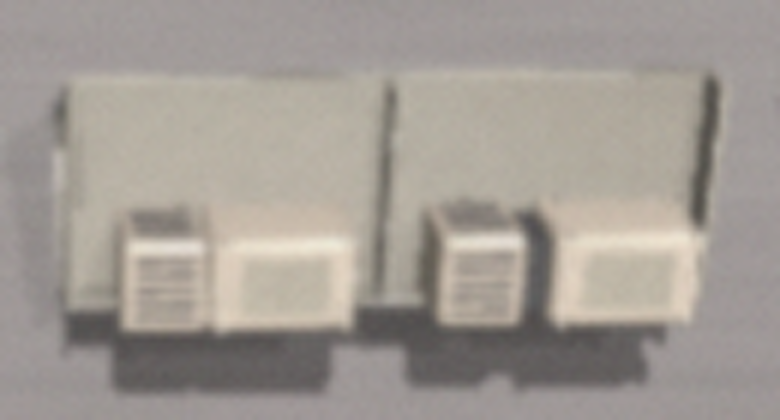

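View pics/t_clampb.png

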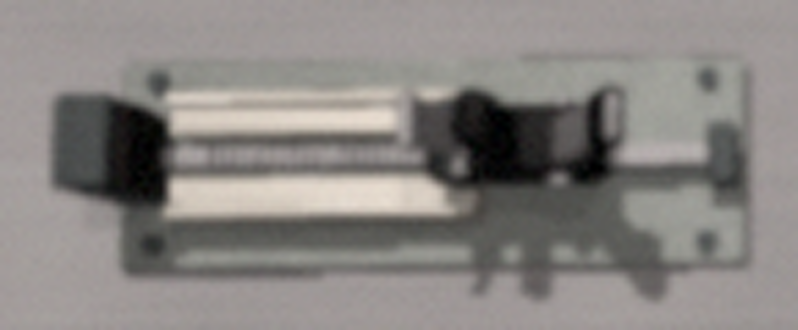

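View pics/s_rackb.png

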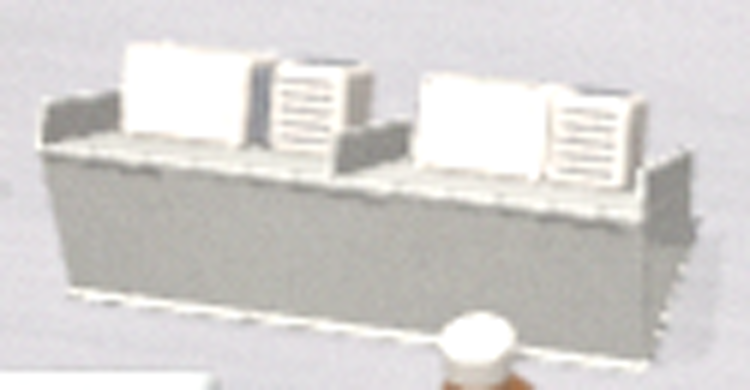

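View pics/s_clampb.png

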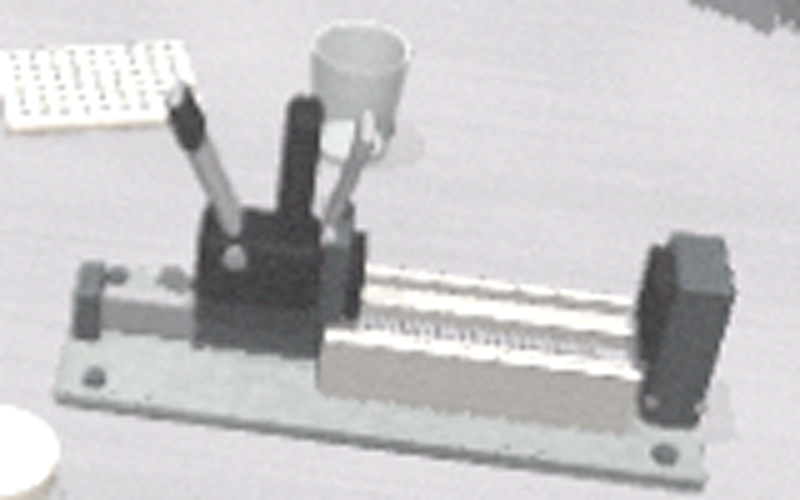

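```bash
cat > fit.py <<'E'
from h import *
from scipy.optimize import least_squares
def boxR(yaw,tilt=np.pi/6):
    # z leans to -x by tilt, then yaw
    return R.from_euler('z',yaw).as_matrix()@R.from_euler('y',-tilt).as_matrix()
def fit(obs,p0,tilt=np.pi/6):
    # obs: list of (d, local pts from body centre, px)
    def res(p):
        M=boxR(p[3],tilt); r=[]
        for d,L,px in obs: r.append((proj(d,(np.array(L)@M.T)+p[:3])-px).ravel())
        return np.concatenate(r)
    s=least_squares(res,p0,x_scale=[10,10,10,.1],loss='soft_l1'); return s.x,res(s.x).reshape(-1,2)
E
python3 - <<'E'
from fit import *
t=load("T0");s=load("S0")
tp=np.array([[555,322],[690,320],[692,235],[553,238],[445,325],[520,325],[443,235],[524,238]])/6+[265,165]
tl=[[-22,33,22],[-22,-33,22],[22,-33,22],[22,33,22],[-22,83,22],[-22,45,22],[22,83,22],[22,45,22]]
sp=np.array([[125,43],[250,55],[122,135],[245,145]])/6+[130,180]
sl=[[22,-33,22],[22,33,22],[22,-33,-22],[22,33,-22]]
x,r=fit([(t,tl,tp),(s,sl,sp)],[480,-230,100,0]); print(x); print(r.round(1))
x,r=fit([(t,tl,tp)],[480,-230,100,0]); print(x)
print(proj(t,[[500,0,0],[600,0,0],[500,200,0]]))
for c,z in [((125,62),12),((748,62),12),((125,272),12),((745,268),12)]:
    print(onz(t,np.array(c)/5.5+[100,160],z))
print("rails z52")
for c in [(165,95),(165,215),(400,95),(480,215),(165,135),(165,177)]: print(onz(t,np.array(c)/5.5+[100,160],52))
print("fix jaw top z105", [onz(t,np.array(c)/5.5+[100,160],105).round(1) for c in [(55,95),(55,187),(108,97),(108,190)]])
E
```

```text
[ 4.88357049e+02 -3.07852488e+02  6.51870497e+01  2.52290257e-02]
[[-1.6  0.4]
 [ 0.2  0. ]
 [ 1.7 -0.6]
 [ 0.1 -0.4]
 [-1.8  0.5]
 [-0.2  0.1]
 [-0.4  0.7]
 [ 0.4 -0.2]
 [-0.2  0.1]
 [ 0.   0.2]
 [-0.6 -0.4]
 [-0.2  0.2]]
[ 4.91000636e+02 -3.20096819e+02  2.25772298e+01  2.45394085e-02]
[[253.57988219 205.76559182]
 [253.52701888 171.73179614]
 [184.61523758 205.94807206]]
[600.5280438  380.57873956  12.        ]
[599.41043871  50.70278814  12.        ]
[489.35748141 375.53752988  12.        ]
[490.72998845  51.74957839  12.        ]
rails z52
[576.41397438 344.08443653  52.        ]
[515.30193903 341.46585007  52.        ]
[576.0157167  224.45516417  52.        ]
[514.92028933 182.5179219   52.        ]
[555.9356337  343.19816677  52.        ]
[534.5500505  342.28207138  52.        ]
fix jaw top z105 [array([568.2, 378.2, 105. ]), array([523.7, 376. , 105. ]), array([567.1, 352.5, 105. ]), array([522.2, 350.4, 105. ])]
```

```bash
cat >> h.py <<'E'
def plan(P,Y=None,X=None,Rt=None):
    """rows towards TCP P with tool y axis Y, x axis X (world)"""
    s=telemetry.state(); M=R.from_rotvec(s["orientation"]).as_matrix()
    if Rt is None:
        Y=np.array(Y,float);Y/=np.linalg.norm(Y);X=np.array(X,float);X-=X@Y*Y;X/=np.linalg.norm(X)
        Rt=np.stack([X,Y,np.cross(X,Y)],1)
    sh=M.T@(np.array(P)-s["position"]); rv=R.from_matrix(M.T@Rt).as_rotvec()
    print("t",s["time_s"],"pos",s["position"].round(1),"F",s["wrist_force"].round(1),"open",round(s["opening"],1))
    print("shift",sh.round(1),"turn",rv.round(3),"deg",np.degrees(np.linalg.norm(rv)).round(1))
    return sh,rv
E
python3 - <<'E'
from h import *
s=telemetry.state(); M=R.from_rotvec(s["orientation"]).as_matrix(); print(M.round(3))
d=load("T0")
w=imaging.get_image("wrist"); print("cam in tool",M.T@(w["position"]-s["position"])); print((M.T@Rc(w)).round(3))
E
```

```text
[[ 0.404 -0.    -0.915]
 [ 0.915 -0.001  0.404]
 [-0.001 -1.     0.   ]]
cam in tool [  -0.3791251  -170.64984025   80.94754711]
[[ 1.     0.     0.001]
 [-0.001 -0.286  0.958]
 [ 0.001 -0.958 -0.286]]
```

Run:
```python
from h import *
plan([500,160,330],[0,0,-1],[1,0,0])
```

```text
t 0.3 pos [232.2 525.8 214.3] F [ 0.3  0.1 -0.1] open 92.1
shift [-226.5 -115.6 -392.8] turn [ 0.000e+00  1.155e+00 -1.000e-03] deg 66.2
```

>>> {"api": "send_rows", "payload": {
  "targets": [
    [[0,-60,0,0,0,0,1],[-30,-110,-55,0,0.16,0,1],[-65,-116,-110,0,0.33,0,1],[-98,-116,-170,0,0.5,0,1],[-130,-116,-225,0,0.67,0,1],[-162,-116,-280,0,0.84,0,1],[-195,-116,-340,0,1.0,0,1],[-226,-116,-393,0,1.155,0,1]]
  ],
  "newtons": 20
}}

```text
time_s: 1.3
position: [483.0, 183.6, 330.5]
orientation: [-1.571, 0.004, -0.004]
wrist_force: [0.6, 1.0, 0.3]
opening: 91.8
```

Run:
```python
from h import *
w=grab("wrist","W1"); print(telemetry.state()["position"]); crop(w,0,0,512,384,1.56,"w1b")
```

```text
[486.65839721 177.41911634 329.81734818]
```

View pics/w1b.png

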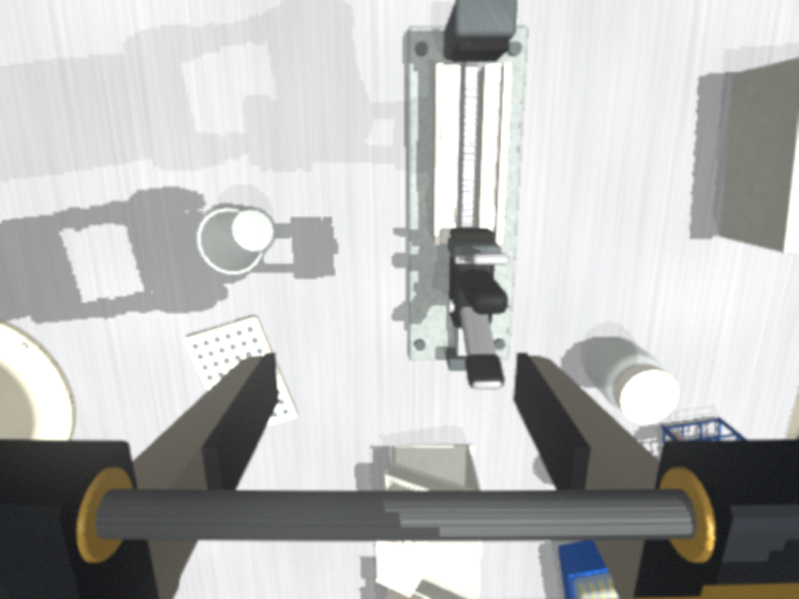

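```bash
python3 - <<'E'
from h import *
w=load("W1"); crop(w,245,0,365,130,4.6,"w1_a"); crop(w,245,125,365,255,4.6,"w1_c")
E
python3 -c "
import cv2,numpy as np
a=cv2.imread('pics/w1_a.png');c=cv2.imread('pics/w1_c.png');print(a.shape)"
```

```text
(598, 552, 3)
```

View pics/w1_a.png

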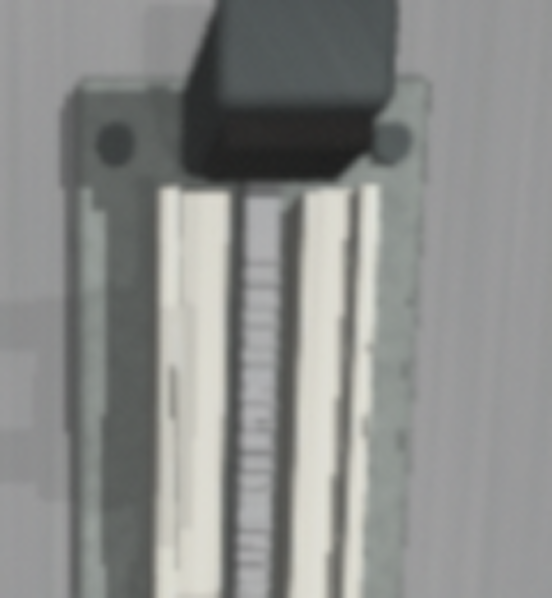

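View pics/w1_c.png

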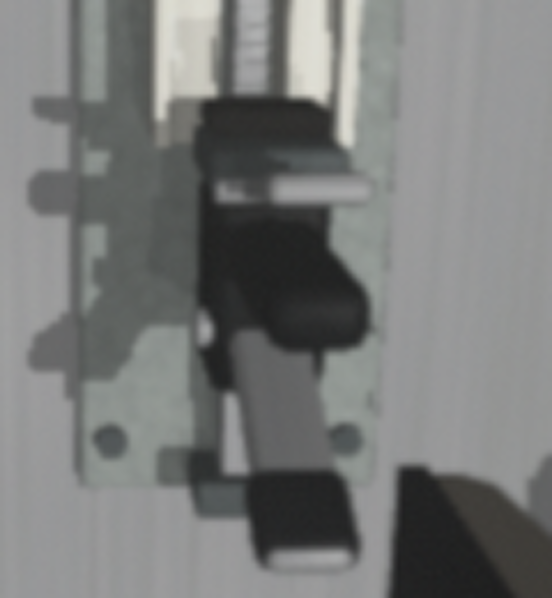

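Run:
```python
from h import *
w=load("W1"); print(w["position"])
A=lambda c,z,o=0: onz(w,np.array(c)/4.6+[245,o],z).round(1)
for z in (10,14): print("base",z,A((82,78),z),A((430,78),z),A((80,485),z,125),A((372,485),z,125))
print("holes",A((117,145),12),A((390,145),12),A((110,440),12,125),A((345,440),12,125))
print("lips outer",A((158,188),52),A((380,188),52),A((155,598),52),A((156,100),52,125),A((352,145),52,125))
print("lip inner L?",A((181,188),52),A((352,188),52), 'at z44',A((181,188),44),A((352,188),44))
print("fix jaw top",A((218,103),105),A((388,103),105)," pad bottom z44",A((190,175),44),A((335,178),44), "z55",A((335,178),55))
print("slide pad top z105",A((205,100),105,125),A((330,100),105,125),"z100",A((205,100),100,125),A((330,100),100,125))
print("lever end 165",A((320,188),165,125),"trigger172",A((308,558),172,125), "grip top",A((320,310),172,125))
print("gear centre",A((263,200),44),A((252,590),44),A((248,80),44,125))
```

```text
[483.14280709 264.21781956 501.13483679]
base 10 [497.5 380.5  10. ] [605.6 380.5  10. ] [497.9  51.6  10. ] [607.1  50.9  10. ]
base 14 [497.3 379.6  14. ] [604.6 379.6  14. ] [497.8  53.3  14. ] [606.1  52.6  14. ]
holes [508.4 361.   12. ] [593.8 361.   12. ] [508.8  70.3  12. ] [595.5  69.8  12. ]
lips outer [518.3 341.7  52. ] [582.5 341.7  52. ] [519.4 224.8  52. ] [520.1 200.9  52. ] [582.9 186.4  52. ]
lip inner L? [524.9 341.7  52. ] [574.4 341.7  52. ] at z44 [525.7 343.1  44. ] [576.  343.1  44. ]
fix jaw top [528.9 352.2 105. ] [571.7 352.3 105. ]  pad bottom z44 [528.2 346.6  44. ] [570.9 345.8  44. ] z55 [568.8 343.8  55. ]
slide pad top z105 [529.4 208.3 105. ] [564.2 208.2 105. ] z100 [530.  207.6 100. ] [565.3 207.5 100. ]
lever end 165 [550.7 195.6 165. ] trigger172 [551.2 101.2 172. ] grip top [550.8 167.1 172. ]
gear centre [549.9 339.8  44. ] [550.6 226.5  44. ] [550.1 206.1  44. ]
```

Run:
```python
from h import *
w=grab("wrist","W2"); print(w["position"],telemetry.state()["position"]);crop(w,245,0,365,130,4.6,"w2_a"); crop(w,245,125,365,255,4.6,"w2_c")
```

```text
[487.49080637 258.82231265 500.06358145] [484.56458795 180.69542321 329.69535291]
```

View pics/w2_a.png

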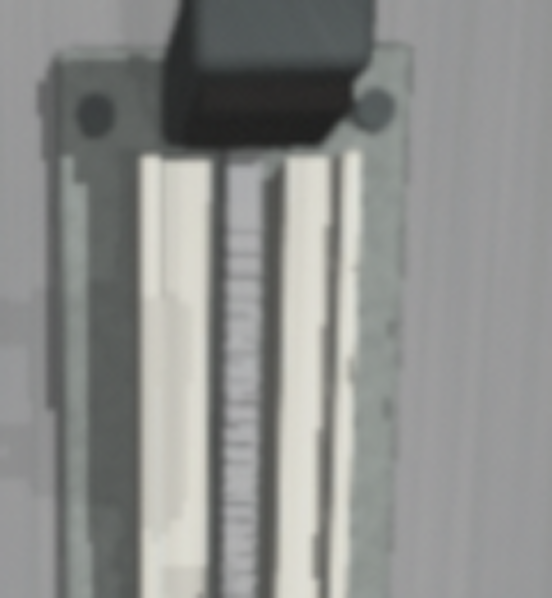

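View pics/w2_c.png

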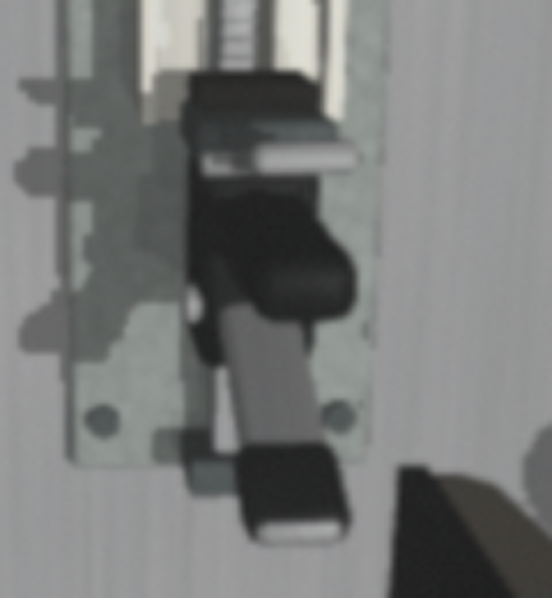

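Run:
```python
from h import *
ps=[];cs=[]
for i in range(4):
    w=grab("wrist","W3"); s=telemetry.state(); ps.append(s["position"]);cs.append(w["position"]); print(s["time_s"],s["position"].round(1),w["position"].round(1),s["orientation"].round(4),w["attitude"].round(3),np.abs(s["dq"]).max().round(4))
crop(w,245,0,365,130,4.6,"w3_a"); crop(w,245,125,365,255,4.6,"w3_c")
import cv2
a=load("W2")["frame"];b=w["frame"];print(cv2.phaseCorrelate(a[:,:,1].astype(float),b[:,:,1].astype(float)))
```

```text
1.45 [483.1 183.2 329.9] [485.2 261.7 500.2] [-1.5715  0.0045 -0.0026] [ 2.85e+00 -1.30e-02 -2.00e-03] 0.0692
1.5 [482.3 184.8 330.1] [483.5 263.8 500.5] [-1.5709e+00  2.1000e-03 -1.0000e-04] [ 2.852e+00 -5.000e-03 -2.000e-03] 0.0495
1.55 [481.8 185.7 330.2] [482.4 265.3 500.7] [-1.5708e+00  3.0000e-04  1.2000e-03] [ 2.852e+00 -1.000e-03 -1.000e-03] 0.0303
1.6 [481.5 186.3 330.4] [481.6 266.3 500.9] [-1.5709e+00 -1.0000e-03  1.9000e-03] [ 2.852e+00  2.000e-03 -0.000e+00] 0.0211
((0.021578814245032163, -0.24906426000865167), 0.29959633708645234)
```

View pics/w3_a.png

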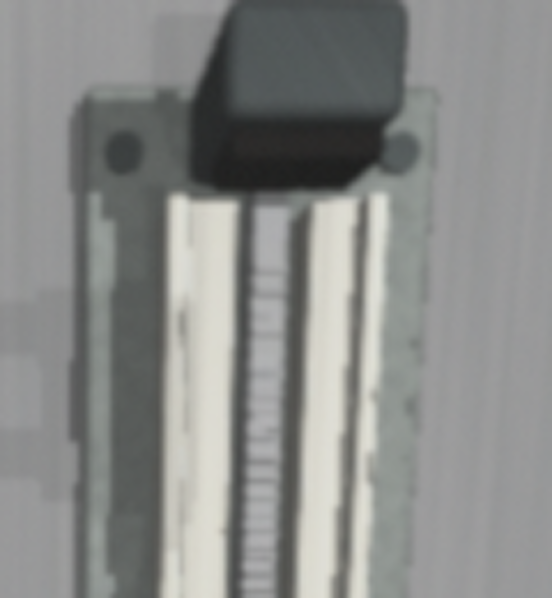

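View pics/w3_c.png

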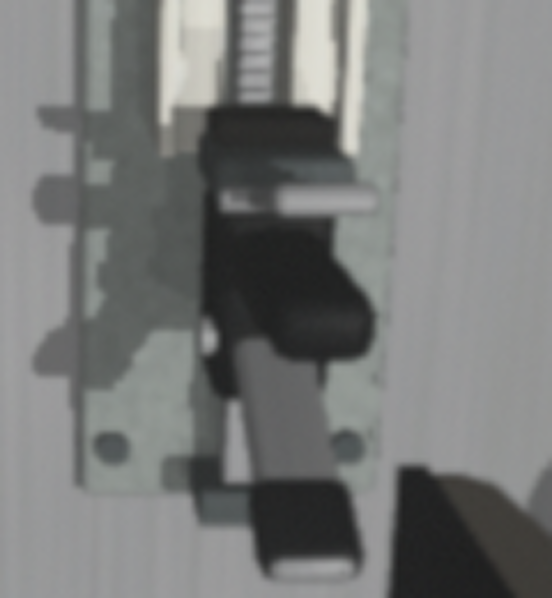

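Run:
```python
from h import *
w=load("W3"); print(w["position"])
A=lambda c,z,o=0: onz(w,np.array(c)/4.6+[245,o],z).round(1)
print("base",A((88,88),12),A((437,88),12),A((83,490),12,125),A((377,490),12,125))
print("holes",A((123,152),12),A((400,152),12),A((112,447),12,125),A((348,446),12,125))
print("lips outer",A((167,195),52),A((388,195),52),A((163,152),52,125),A((362,152),52,125))
print("jaw top",A((232,117),105),A((402,115),105),"pad bot",A((345,188),44),A((192,185),44))
print("slide",A((212,108),105,125),A((335,108),105,125),A((212,108),98,125))
print("lever",A((325,200),165,125),"trig",A((310,567),172,125))
t=load("T0")
print("top-cam trig/lever: ",[onz(t,np.array(c)/5.5+[100,160],z).round(1) for c,z in [((612,115),172),((465,105),165)]])
```

```text
[481.64837665 266.28515025 500.92492768]
base [496.6 379.4  12. ] [604.7 380.1  12. ] [498.2  52.8  12. ] [607.8  52.8  12. ]
holes [507.7 361.3  12. ] [594.4 361.8  12. ] [508.7  70.   12. ] [595.8  70.4  12. ]
lips outer [518.5 342.2  52. ] [582.4 342.5  52. ] [521.1 186.8  52. ] [584.6 186.9  52. ]
jaw top [530.  351.4 105. ] [572.9 352.2 105. ] pad bot [571.4 345.7  44. ] [526.4 346.3  44. ]
slide [529.8 208.6 105. ] [564.1 208.7 105. ] [530.7 207.5  98. ]
lever [550.5 195.2 165. ] trig [550.9 101.4 172. ]
top-cam trig/lever:  [array([547.7, 101.3, 172. ]), array([553.5, 168.2, 165. ])]
```

Run:
```python
from h import *
t=load("T0");s=load("S0")
T=lambda c,z: onz(t,np.array(c)/5.5+[100,160],z).round(1)
print("holes",T((160,80),12),T((708,78),12),T((152,245),12),T((707,241),12))
S=lambda c,z: onz(s,np.array(c)/5+[265,175],z).round(1)
print("scene holes",S((95,378),12),S((665,453),12))
# tri
for ct,cs in [((708,78),(95,378)),((160,80),(665,453))]:
    print(tri([(t,np.array(ct)/5.5+[100,160]),(s,np.array(cs)/5+[265,175])]).round(1))
plan([413,-308,215],[.5,0,-.866],[.866,0,.5])
```

```text
holes [590.8 361.5  12. ] [590.9  71.7  12. ] [503.5 361.9  12. ] [504.9  71.6  12. ]
scene holes [596.1  73.4  12. ] [593.3 363.4  12. ]
[591.6  72.4   7.7]
[591.2 363.2   9.7]
t 1.6 pos [481.5 186.3 330.4] F [-0.8 -0.2  1.1] open 92.1
shift [ -69.4  115.5 -494.2] turn [-0.     0.002 -0.524] deg 30.0
```

>>> {"api": "send_rows", "payload": {
  "targets": [
    [[-9,5,-62,0,0,-0.06,1],[-18,20,-124,0,0,-0.13,1],[-26,35,-186,0,0,-0.2,1],[-35,50,-248,0,0,-0.26,1],[-43,65,-310,0,0,-0.33,1],[-52,80,-372,0,0,-0.39,1],[-61,98,-434,0,0,-0.46,1],[-69,115,-494,0,0,-0.524,1]]
  ]
}}

```text
time_s: 2.6
position: [415.2, -296.7, 219.3]
orientation: [-1.533, -0.417, -0.41]
wrist_force: [1.4, 1.3, 0.6]
opening: 91.7
```

Run:
```python
from h import *
plan([413,-308,215],[.5,0,-.866],[.866,0,.5])
w=grab("wrist","W4"); crop(w,0,0,512,384,1.56,"w4b")
```

```text
t 2.6 pos [ 415.2 -296.7  219.3] F [1.4 1.3 0.6] open 91.7
shift [ -4.1   2.6 -11.2] turn [0.    0.005 0.004] deg 0.3
```

View pics/w4b.png

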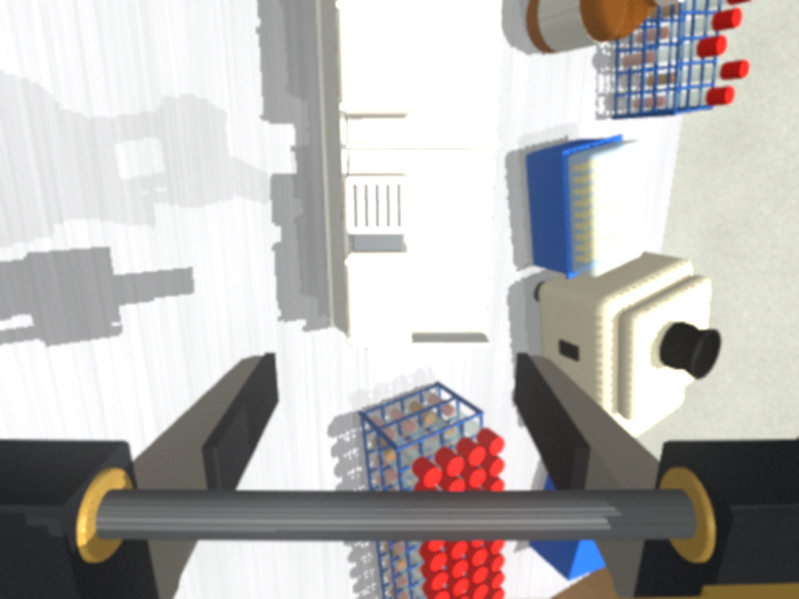

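Run:
```python
from h import *
for i in range(4): w=grab("wrist","W5")
print(w["position"]); crop(w,195,60,325,230,4.5,"w5"); plan([413,-308,215],[.5,0,-.866],[.866,0,.5])
```

```text
[ 329.60724478 -215.18822859  366.43354577]
t 2.85 pos [ 415.6 -294.6  219. ] F [ 0.9 -0.  -0.2] open 91.8
shift [ -4.3   2.1 -13.4] turn [-0.002  0.003 -0.   ] deg 0.2
```

View pics/w5.png

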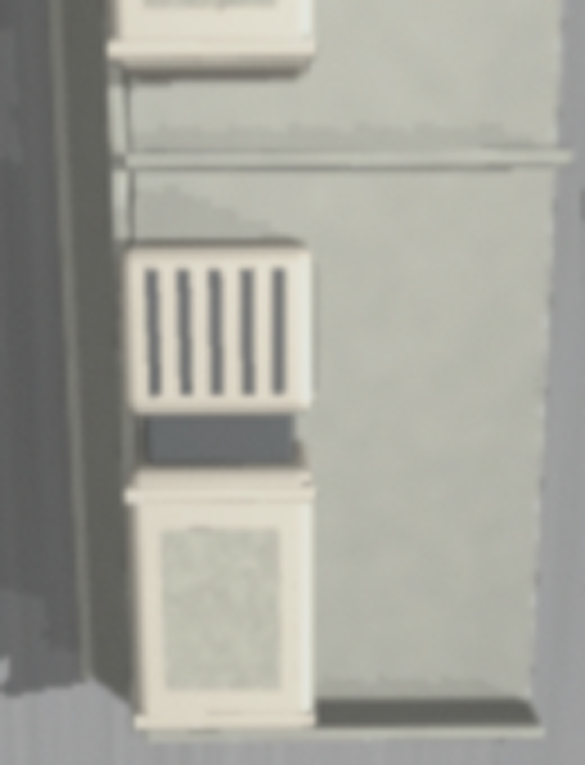

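Run:
```python
from fit import *
t=load("T0");s=load("S0");w=load("W5")
tp=np.array([[555,322],[690,320],[692,235],[553,238],[445,325],[520,325],[443,235],[524,238]])/6+[265,165]
tl=[[-22,33,22],[-22,-33,22],[22,-33,22],[22,33,22],[-22,83,22],[-22,45,22],[22,83,22],[22,45,22]]
sp=np.array([[125,43],[250,55],[122,135],[245,145]])/6+[130,180]
sl=[[22,-33,22],[22,33,22],[22,-33,-22],[22,33,-22]]
wp=np.array([[132,490],[314,490],[140,724],[313,724],[130,250],[309,250],[128,410],[309,410]])/4.5+[195,60]
wl=[[-22,33,22],[22,33,22],[-22,-33,22],[22,-33,22],[-22,83,22],[22,83,22],[-22,45,22],[22,45,22]]
for o in ([(w,wl,wp)],[(w,wl,wp),(s,sl,sp)],[(w,wl,wp),(s,sl,sp),(t,tl,tp)]):
    x,r=fit(o,[488,-308,65,0]); print(x.round(3)); print(np.abs(r).max(),r[:8].round(1).tolist())
```

```text
[ 4.96689e+02 -3.11406e+02  5.78210e+01  9.00000e-03]
5.453396420107225 [[-0.5, -5.2], [-0.0, -5.5], [-0.2, -0.0], [-0.0, -0.3], [-1.6, 0.5], [1.2, 0.1], [0.0, 1.5], [1.1, 1.2]]
[ 4.92306e+02 -3.09382e+02  6.59080e+01  2.00000e-02]
5.737920887014411 [[-1.4, -5.1], [0.2, -5.7], [-0.5, 1.5], [0.8, 0.9], [-3.1, -0.9], [1.1, -1.6], [-1.0, 1.3], [1.3, 0.6]]
[ 4.91042e+02 -3.08710e+02  6.73230e+01  2.70000e-02]
6.069319723070322 [[-2.1, -5.1], [-0.3, -6.1], [-0.8, 1.7], [0.7, 0.9], [-4.3, -1.2], [0.2, -2.3], [-1.9, 1.2], [0.7, 0.2]]
```

Run:
```python
from fit import *
t=load("T0");s=load("S0");w=load("W5")
sp=np.array([[125,43],[250,55],[122,135],[245,145]])/6+[130,180]
sl=[[22,-33,22],[22,33,22],[22,-33,-22],[22,33,-22]]
wp=np.array([[131,468],[314,468],[139,726],[314,726],[128,247],[310,247],[127,411],[310,411]])/4.5+[195,60]
wl=[[-22,33,22],[22,33,22],[-22,-33,22],[22,-33,22],[-22,83,22],[22,83,22],[-22,45,22],[22,45,22]]
for o in ([(w,wl,wp)],[(w,wl,wp),(s,sl,sp)]):
    x,r=fit(o,[488,-308,65,0]); print(x.round(3)); print(np.abs(r).max(),r.round(1).tolist())
# rack bounds: yaw from rack edges on lip/floor
A=lambda c,z: onz(w,np.array(c)/4.5+[195,60],z).round(1)
print("front bottom edge on bench?",A((55,0),0),A((88,680),0))
M=boxR(.015); c=np.array([490.5,-309,66])
print("floor corner etc")
S=lambda c_: np.array(c_)/6+[130,180]
print("scene front bottom edge",onz(s,S((70,292)),2),onz(s,S((645,362)),2))
```

```text
[ 4.95134e+02 -3.10517e+02  6.05830e+01  9.00000e-03]
1.4558718274658418 [[-0.5, -0.5], [0.1, -0.8], [-0.3, -0.2], [-0.1, -0.4], [-1.5, 0.4], [1.2, 0.1], [0.0, 0.9], [1.0, 0.6]]
[ 4.92072e+02 -3.09087e+02  6.61870e+01  1.60000e-02]
2.470110355186364 [[-1.1, -0.5], [0.3, -1.0], [-0.5, 0.9], [0.4, 0.4], [-2.5, -0.6], [1.1, -1.2], [-0.7, 0.7], [1.2, 0.2], [-1.2, 0.4], [-1.0, 0.6], [-1.7, -0.1], [-1.2, 0.6]]
front bottom edge on bench? [ 478.2 -167.     0. ] [ 480.7 -355.8    0. ]
floor corner etc
scene front bottom edge [ 578.36010834 -347.564702      2.        ] [570.41109136 -60.63083048   2.        ]
```

Run:
```python
from fit import *
M=boxR(.018); plan(np.array([492.5,-309.5,65])+60*M[:,2],-M[:,2],M[:,0])
```

```text
t 2.85 pos [ 415.6 -294.6  219. ] F [ 0.9 -0.  -0.2] open 91.8
shift [-10.4 111.8 -15.7] turn [ 0.007 -0.012 -0.   ] deg 0.8
```

>>> {"api": "send_rows", "payload": {
  "targets": [
    [[-3,15,-4,0,0,0,1],[-6,40,-8,0,0,0,1],[-8,70,-12,0.007,-0.012,0,1],[-10,95,-16,0.007,-0.012,0,1],[-10,110,-16,0.007,-0.012,0,1],[-10,112,-16,0.007,-0.012,0,1],[-10,112,-16,0.007,-0.012,0,1],[-10,112,-16,0.007,-0.012,0,1]]
  ]
}}

```text
time_s: 3.85
position: [463.2, -310.9, 118.1]
orientation: [-1.528, -0.425, -0.397]
wrist_force: [-0.2, -0.3, -0.1]
opening: 91.9
```

Run:
```python
from h import *
w=grab("wrist","W6"); w=grab("wrist","W6"); print(w["position"],telemetry.state()["position"]); crop(w,0,0,512,384,1.56,"w6")
```

```text
[ 376.32506535 -231.75200252  265.7215069 ] [ 463.04124287 -310.93750143  117.85154579]
```

View pics/w6.png

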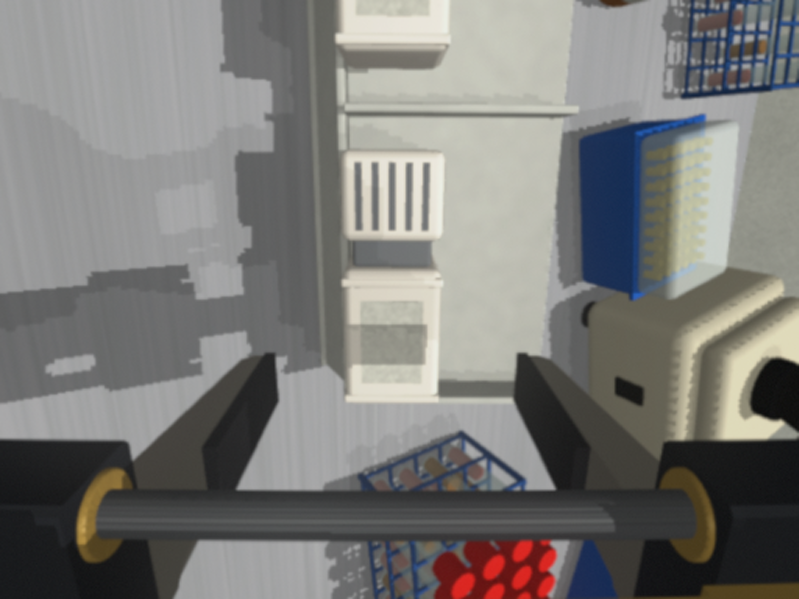

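Run:
```python
from fit import *
w=load("W6");w5=load("W5");s=load("S0");t=load("T0")
crop(w,205,85,300,265,4.2,"w6z")
k=1.5625
wp=np.array([[343,273],[441,273],[346,401],[439,401],[342,150],[443,150],[344,240],[443,238]])/[800/512*0.9984,1.56]
wl=[[-22,33,22],[22,33,22],[-22,-33,22],[22,-33,22],[-22,83,22],[22,83,22],[-22,45,22],[22,45,22]]
sp=np.array([[125,43],[250,55],[122,135],[245,145]])/6+[130,180]
sl=[[22,-33,22],[22,33,22],[22,-33,-22],[22,33,-22]]
wp5=np.array([[131,468],[314,468],[139,726],[314,726],[128,247],[310,247],[127,411],[310,411]])/4.5+[195,60]
for o in ([(w,wl,wp)],[(w,wl,wp),(w5,wl,wp5)],[(w,wl,wp),(w5,wl,wp5),(s,sl,sp)]):
    x,r=fit(o,[488,-308,65,0]); print(x.round(3)); print(np.abs(r).max(),r[:8].round(1).tolist())
```

```text
[ 4.92971e+02 -3.09661e+02  6.41100e+01  1.50000e-02]
3.4670799100613294 [[0.2, -3.5], [0.7, -3.3], [0.7, -0.0], [-0.7, 0.1], [-1.3, 0.2], [1.7, 0.4], [-1.0, 0.5], [-0.1, 2.0]]
[ 4.93391e+02 -3.09837e+02  6.34950e+01  1.40000e-02]
3.5333152552105958 [[0.4, -3.5], [0.7, -3.3], [0.8, -0.4], [-0.8, -0.1], [-0.8, 0.4], [1.8, 0.7], [-0.7, 0.5], [-0.0, 2.1]]
[ 4.92629e+02 -3.09474e+02  6.48340e+01  1.60000e-02]
3.4876649285160966 [[0.1, -3.5], [0.9, -3.3], [0.7, 0.2], [-0.5, 0.3], [-1.3, -0.2], [1.9, 0.0], [-1.0, 0.4], [0.1, 1.9]]
```

View pics/w6z.png

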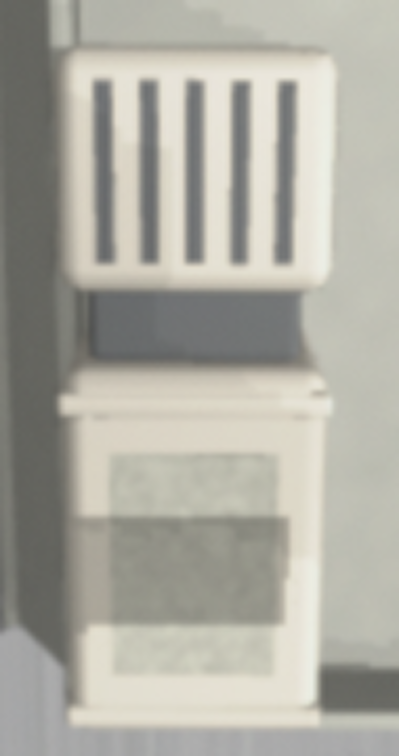

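Run:
```python
from fit import *
M=boxR(.015); plan(np.array([493,-309.7,64.3])-6*M[:,2],-M[:,2],M[:,0])
```

```text
t 3.95 pos [ 463.  -310.9  117.9] F [0.2 0.1 0.8] open 92.0
shift [-0.8 67.4  0.8] turn [-0.     0.003  0.   ] deg 0.2
```

>>> {"api": "send_rows", "payload": {
  "targets": [
    [[0,15,0,0,0,0,1],[-1,30,0,0,0,0,1],[-1,42,1,0,0,0,1],[-1,52,1,0,0,0,1],[-1,60,1,0,0,0,1],[-1,65,1,0,0,0,1],[-1,67,1,0,0,0,1],[-1,67,1,0,0,0,1]]
  ]
}}

```text
time_s: 4.95
position: [495.8, -309.5, 59.5]
orientation: [-1.528, -0.424, -0.397]
wrist_force: [0.0, 0.4, 0.1]
opening: 92.1
```

Run:
```python
from fit import *
M=boxR(.015); plan(np.array([493,-309.7,64.3])-6*M[:,2],-M[:,2],M[:,0])
w=grab("wrist","W7"); crop(w,0,0,512,384,1.56,"w7"); s=grab("scene","S7"); crop(s,100,100,300,250,4,"s7")
```

```text
t 4.95 pos [ 495.8 -309.5   59.5] F [0.  0.4 0.1] open 92.1
shift [ 0.   0.4 -0.1] turn [-0.     0.003  0.001] deg 0.2
```

View pics/w7.png

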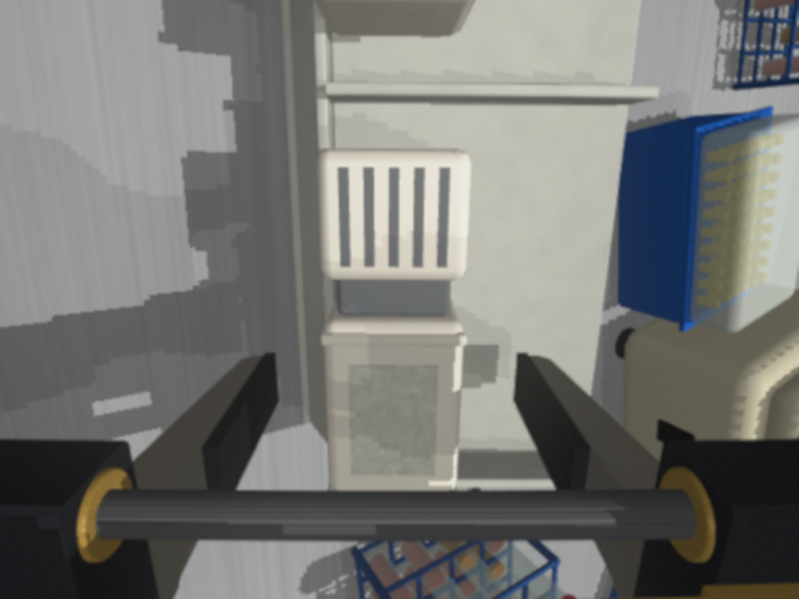

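View pics/s7.png

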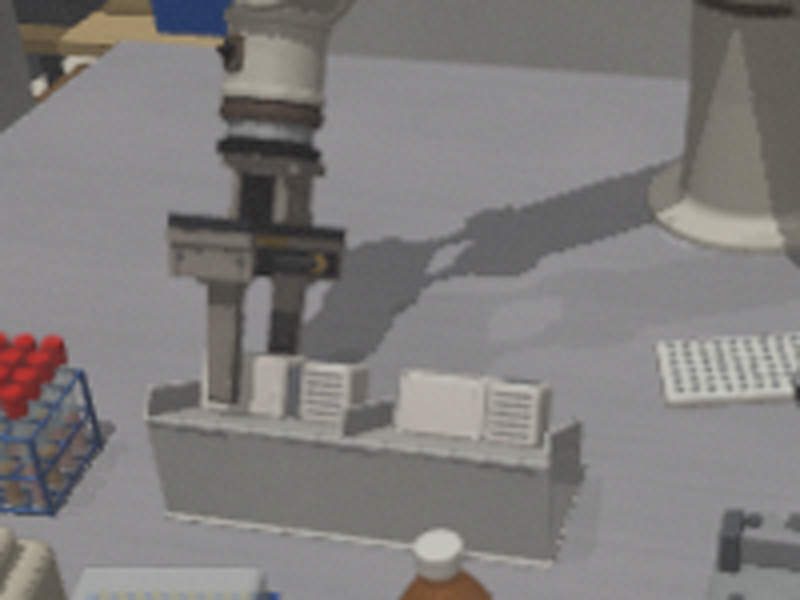

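>>> {"api": "send_rows", "payload": {
  "targets": [
    [[0,0,0,0,0,0,0.7],[0,0,0,0,0,0,0.6],[0,0,0,0,0,0,0.55],[0,0,0,0,0,0,0.5],[0,0,0,0,0,0,0.45],[0,0,0,0,0,0,0.4],[0,0,0,0,0,0,0.3],[0,0,0,0,0,0,0.3]]
  ],
  "newtons": 25
}}

```text
time_s: 6.05
position: [495.6, -309.0, 60.2]
orientation: [-1.527, -0.425, -0.396]
wrist_force: [-6.6, 3.8, 11.0]
opening: 44.1
```

>>> {"api": "send_rows", "payload": {
  "targets": [
    [[1,-5,0,0,0,0,0.3],[1,-15,0,0,0,0,0.3],[1,-30,0,0,0,0,0.3],[1,-48,0,0,0,0,0.3],[1,-66,0,0,0,0,0.3],[1,-84,0,0,0,0,0.3],[1,-100,0,0,0,0,0.3],[1,-110,0,0,0,0,0.3]]
  ]
}}

```text
time_s: 7.05
position: [440.9, -310.3, 156.7]
orientation: [-1.528, -0.425, -0.396]
wrist_force: [0.2, 0.2, -2.9]
opening: 44.1
```

Run:
```python
from h import *
w=grab("wrist","W8"); crop(w,0,0,512,384,1.56,"w8")
yw=.005
plan([551,251,160],[0,0,-1],[np.cos(yw),np.sin(yw),0])
```

```text
t 7.1 pos [ 441.  -310.8  157.6] F [ 0.6 -1.4 -2.5] open 43.8
shift [106.1  57.1 559.6] turn [-0.001  0.014  0.525] deg 30.1
```

View pics/w8.png

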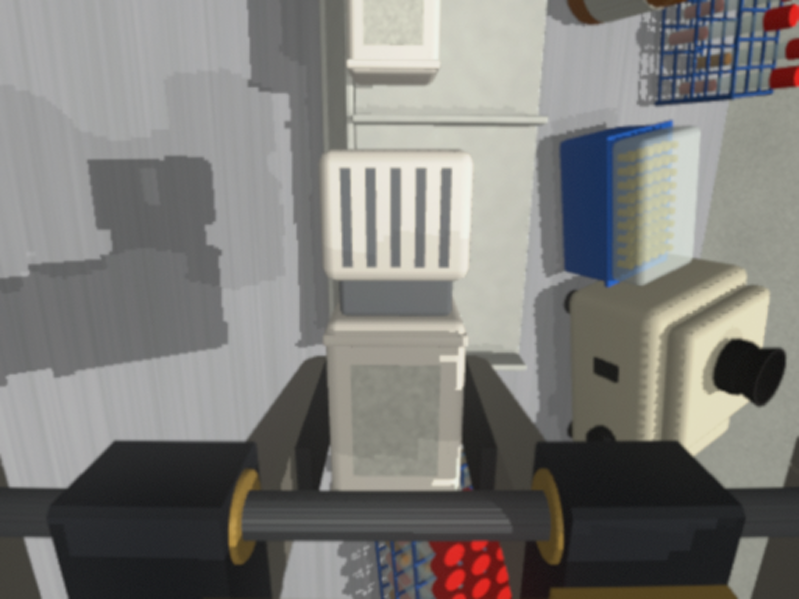

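Run:
```python
from h import *
yw=.005
for P in ([445,-290,200],[460,-230,245],[551,251,265]): plan(P,[0,0,-1],[np.cos(yw),np.sin(yw),0])
```

```text
t 7.1 pos [ 441.  -310.8  157.6] F [ 0.6 -1.4 -2.5] open 43.8
shift [ 25.  -34.5  20.6] turn [-0.001  0.014  0.525] deg 30.1
t 7.1 pos [ 441.  -310.8  157.6] F [ 0.6 -1.4 -2.5] open 43.8
shift [ 61.6 -65.5  80.2] turn [-0.001  0.014  0.525] deg 30.1
t 7.1 pos [ 441.  -310.8  157.6] F [ 0.6 -1.4 -2.5] open 43.8
shift [158.7 -33.7 559.4] turn [-0.001  0.014  0.525] deg 30.1
```

>>> {"api": "send_rows", "payload": {
  "targets": [
    [[25,-35,20,0,0,0.06,0.3],[62,-66,70,0,0.003,0.13,0.3],[74,-62,120,0,0.005,0.2,0.3],[83,-59,170,0,0.007,0.27,0.3],[92,-56,220,0,0.009,0.34,0.3],[102,-53,270,0,0.011,0.4,0.3],[111,-50,320,0,0.013,0.47,0.3],[120,-47,365,0,0.014,0.525,0.3]]
  ]
}}

```text
time_s: 8.1
position: [514.5, 58.2, 257.2]
orientation: [-1.569, -0.003, 0.007]
wrist_force: [-0.0, -0.7, -2.1]
opening: 43.6
```

Run:
```python
from h import *
yw=.005
for P in ([551,251,255],): plan(P,[0,0,-1],[np.cos(yw),np.sin(yw),0])
```

```text
t 8.1 pos [514.5  58.2 257.2] F [-0.  -0.7 -2.1] open 43.6
shift [ 37.7   2.4 192.6] turn [-0.002  0.001 -0.002] deg 0.2
```

>>> {"api": "send_rows", "payload": {
  "targets": [
    [[7,0,40,0,0,0,0.3],[14,0,80,0,0,0,0.3],[21,0,115,0,0,0,0.3],[28,1,145,0,0,0,0.3],[34,2,170,0,0,0,0.3],[38,2,186,0,0,0,0.3],[38,2,193,0,0,0,0.3],[38,2,193,0,0,0,0.3]]
  ]
}}

```text
time_s: 9.1
position: [551.2, 251.2, 255.3]
orientation: [-1.57, -0.003, 0.007]
wrist_force: [-0.1, 0.6, -2.7]
opening: 44.0
```

Run:
```python
from h import *
yw=.005
w=grab("wrist","W9");w=grab("wrist","W9"); crop(w,0,0,512,384,1.56,"w9"); s=grab("scene","S9"); crop(s,230,120,430,270,4,"s9")
for P in ([551,251,60],): plan(P,[0,0,-1],[np.cos(yw),np.sin(yw),0])
```

```text
t 9.25 pos [551.4 250.7 255.5] F [-0.7  0.1 -3. ] open 43.7
shift [1.000e-01 1.955e+02 1.000e-01] turn [-0.001  0.    -0.002] deg 0.2
```

View pics/w9.png

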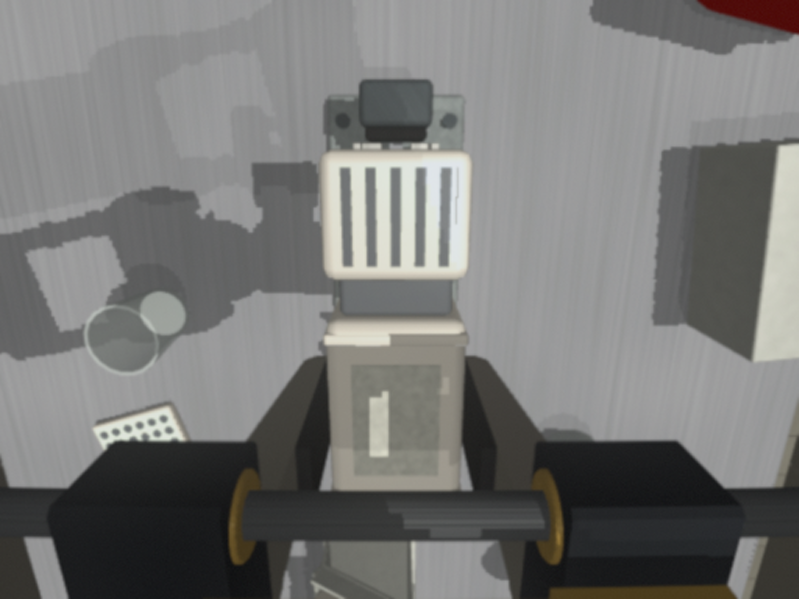

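View pics/s9.png

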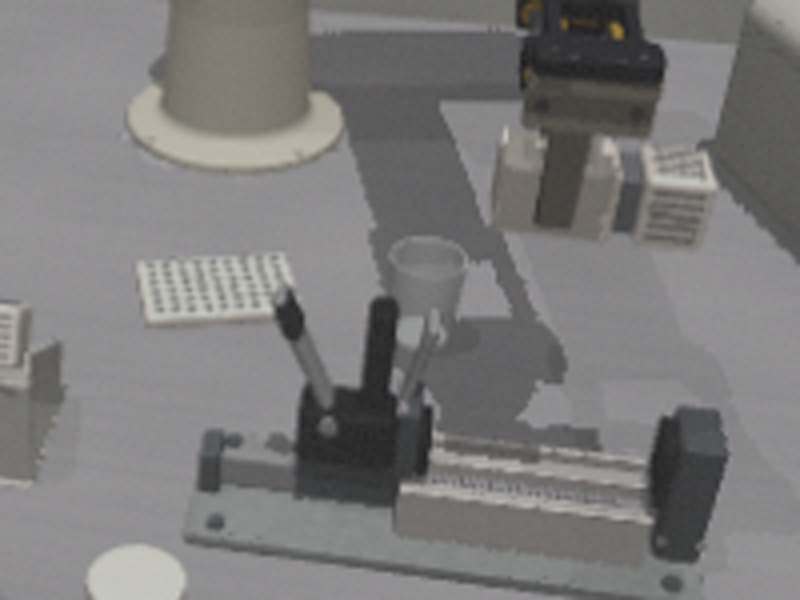

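>>> {"api": "send_rows", "payload": {
  "targets": [
    [[0,20,0,0,0,0,0.3],[0,45,0,0,0,0,0.3],[0,75,0,0,0,0,0.3],[0,105,0,0,0,0,0.3],[0,130,0,0,0,0,0.3],[0,150,0,0,0,0,0.3],[0,163,0,0,0,0,0.3],[0,170,0,0,0,0,0.3]]
  ]
}}

```text
time_s: 10.25
position: [550.9, 250.8, 84.8]
orientation: [-1.57, -0.002, 0.006]
wrist_force: [-0.4, -0.1, -3.1]
opening: 44.1
```

Run:
```python
from h import *
yw=.005
w=grab("wrist","W10");w=grab("wrist","W10"); crop(w,0,0,512,384,1.56,"w10"); s=grab("scene","S10"); crop(s,260,150,430,278,4.7,"s10")
for P in ([551,251,60],): plan(P,[0,0,-1],[np.cos(yw),np.sin(yw),0])
```

```text
t 10.4 pos [551.3 251.   85.8] F [ 0.7  0.5 -2.8] open 43.8
shift [-0.3 25.8  0. ] turn [-0.001  0.    -0.002] deg 0.1
```

View pics/w10.png

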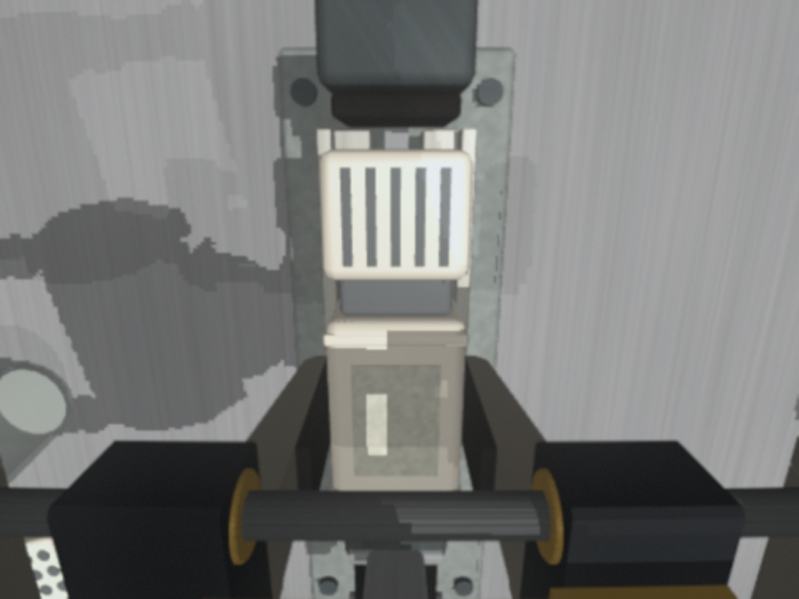

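View pics/s10.png

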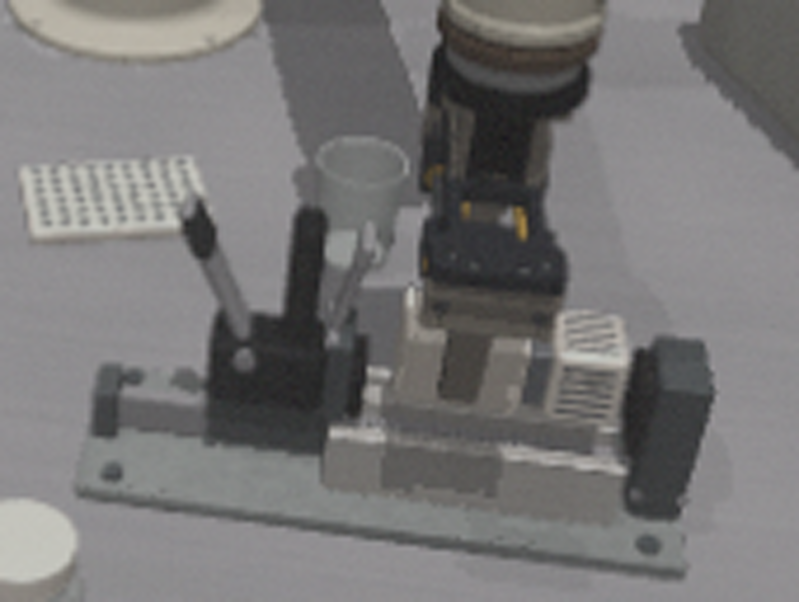

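>>> {"api": "send_rows", "payload": {
  "targets": [
    [[0,5,0,0,0,0,0.3],[0,10,0,0,0,0,0.3],[0,14,0,0,0,0,0.3],[0,17,0,0,0,0,0.3],[0,19,0,0,0,0,0.3],[0,20,0,0,0,0,0.3],[0,21,0,0,0,0,0.3],[0,22,0,0,0,0,0.3]]
  ]
}}

```text
time_s: 11.4
position: [551.3, 251.0, 63.9]
orientation: [-1.569, -0.003, 0.005]
wrist_force: [-0.1, -0.4, -2.6]
opening: 43.6
```

>>> {"api": "send_rows", "payload": {
  "targets": [
    [[0,0.5,0,0,0,0,0.3],[0,1,0,0,0,0,0.3],[0,1.5,0,0,0,0,0.3],[0,2,0,0,0,0,0.3],[0,2.5,0,0,0,0,0.3],[0,3,0,0,0,0,0.3],[0,3.5,0,0,0,0,0.3],[0,3.5,0,0,0,0,0.3]]
  ]
}}

```text
time_s: 12.4
position: [551.3, 251.0, 60.3]
orientation: [-1.569, -0.003, 0.005]
wrist_force: [-0.5, 0.9, -2.5]
opening: 43.7
```

>>> {"api": "send_rows", "payload": {
  "targets": [
    [[0,0.5,0,0,0,0,0.3],[0,1,0,0,0,0,0.3],[0,1.5,0,0,0,0,0.3],[0,2,0,0,0,0,0.3],[0,2.2,0,0,0,0,0.3],[0,2.4,0,0,0,0,0.3],[0,2.5,0,0,0,0,0.3],[0,2.5,0,0,0,0,0.3]]
  ]
}}

```text
time_s: 13.4
position: [551.3, 251.0, 57.8]
orientation: [-1.569, -0.003, 0.005]
wrist_force: [0.1, 0.0, -2.7]
opening: 43.9
```

Run:
```python
from h import *
w=grab("wrist","W11"); crop(w,0,0,512,384,1.56,"w11"); s=grab("scene","S11"); crop(s,260,150,430,278,4.7,"s11"); print(telemetry.state()["wrist_force"])
```

```text
[-0.04670565 -0.34743325 -2.22041345]
```

View pics/w11.png

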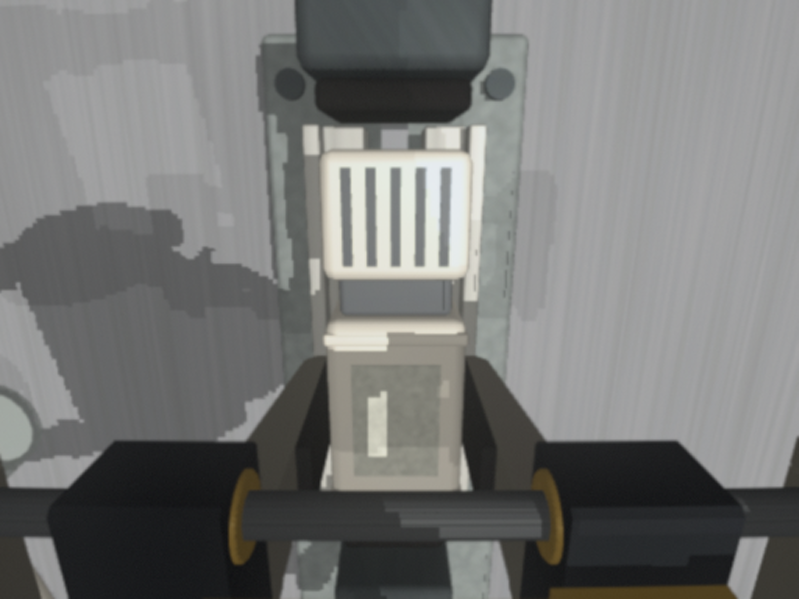

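View pics/s11.png

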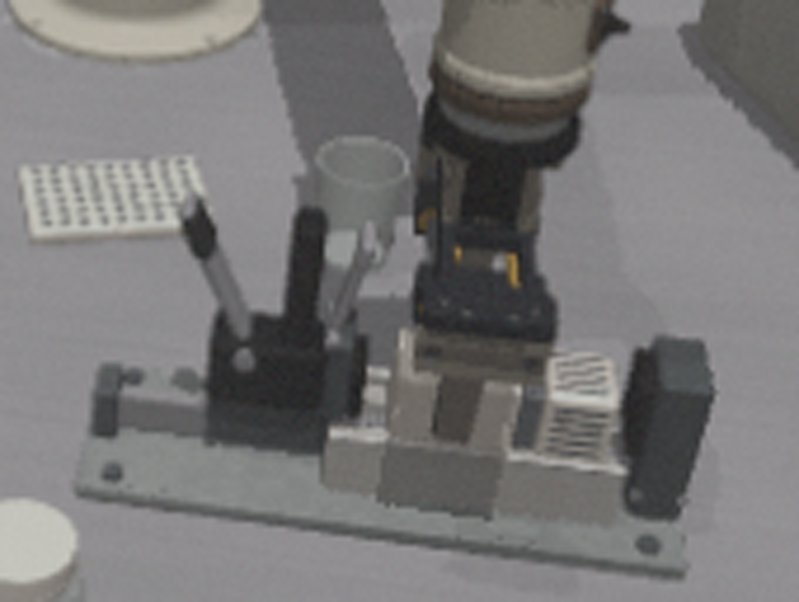

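>>> {"api": "send_rows", "payload": {
  "targets": [
    [[0,0.3,0,0,0,0,0.3],[0,0.6,0,0,0,0,0.3],[0,0.9,0,0,0,0,0.3],[0,1.2,0,0,0,0,0.3],[0,1.5,0,0,0,0,0.3],[0,1.8,0,0,0,0,0.3],[0,2,0,0,0,0,0.3],[0,2,0,0,0,0,0.3]]
  ]
}}

```text
time_s: 14.5
position: [551.4, 251.0, 56.2]
orientation: [-1.569, -0.003, 0.005]
wrist_force: [-1.0, -1.6, 1.1]
opening: 44.1
```

>>> {"api": "send_rows", "payload": {
  "targets": [
    [[0,0.4,0,0,0,0,0.5],[0,0.4,0,0,0,0,0.55],[0,0.4,0,0,0,0,0.6],[0,0.4,0,0,0,0,0.65],[0,0.4,0,0,0,0,0.7],[0,0,0,0,0,0,0.75],[0,-5,0,0,0,0,0.75],[0,-15,0,0,0,0,0.75]]
  ]
}}

```text
time_s: 15.5
position: [551.2, 250.9, 71.4]
orientation: [-1.569, -0.002, 0.006]
wrist_force: [0.3, 0.4, 0.4]
opening: 68.8
```

Run:
```python
from h import *
w=grab("wrist","W12"); crop(w,0,0,512,384,1.56,"w12"); print(telemetry.state()["position"],telemetry.state()["wrist_force"])
```

```text
[552.5181769  251.29930971  73.4131666 ] [0.82625856 0.5631754  1.16805342]
```

View pics/w12.png

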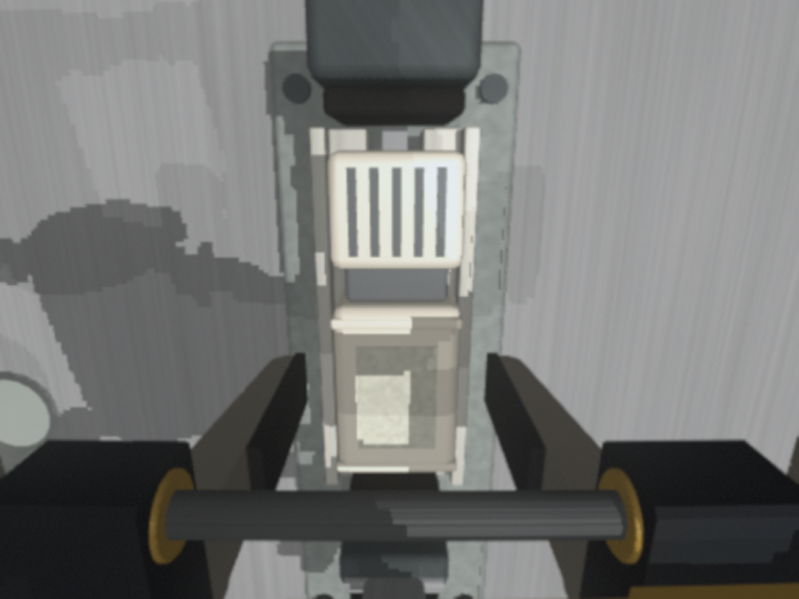

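>>> {"api": "send_rows", "payload": {
  "targets": [
    [[0,-30,0,0,0,0,0.75],[0,-80,0,0,0,0,0.5],[0,-130,0,0,0,0,0.2],[0,-160,-20,0,0,0,0],[0,-160,-75,0,0,0,0],[0,-160,-130,0,0,0,0],[0,-160,-175,0,0,0,0],[0,-160,-205,0,0,0,0]]
  ]
}}

```text
time_s: 16.55
position: [553.5, 43.9, 233.8]
orientation: [-1.569, -0.005, 0.001]
wrist_force: [-0.1, -0.1, -0.5]
opening: 1.1
```

Run:
```python
from h import *
t=grab("top","T13"); crop(t,90,130,250,250,5,"t13"); s=grab("scene","S13"); crop(s,260,150,430,278,4.7,"s13")
plan([551,60,155],[0,0,-1],[1,0.005,0])
```

```text
t 16.65 pos [553.7  43.4 233.6] F [-0.2  0.5  0.3] open 0.5
shift [-2.8 78.7 16.5] turn [-0.001 -0.003  0.002] deg 0.2
```

View pics/s13.png

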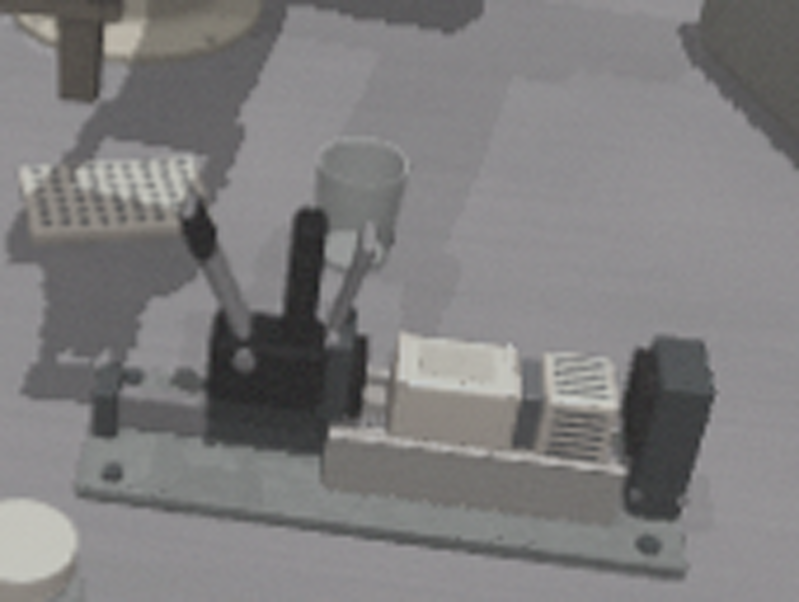

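>>> {"api": "send_rows", "payload": {
  "targets": [
    [[-2,10,4,0,0,0,0],[-3,30,10,0,0,0,0],[-3,50,16,0,0,0,0],[-3,68,20,0,0,0,0],[-3,78,24,0,0,0,0],[-3,80,28,0,0,0,0],[-3,80,32,0,0,0,0],[-3,80,36,0,0,0,0]]
  ]
}}

```text
time_s: 17.65
position: [551.4, 79.6, 154.5]
orientation: [-1.57, -0.004, -0.002]
wrist_force: [-0.0, 0.2, -0.2]
opening: 0.4
```

Run:
```python
from h import *
w=grab("wrist","W14"); crop(w,0,0,512,384,1.56,"w14"); s=grab("scene","S14"); crop(s,260,150,430,278,4.7,"s14")
print(telemetry.state()["position"],telemetry.state()["wrist_force"])
```

```text
[551.25118266  79.77346501 154.36296005] [ 0.17646964 -0.15062933 -0.19876596]
```

View pics/s14.png

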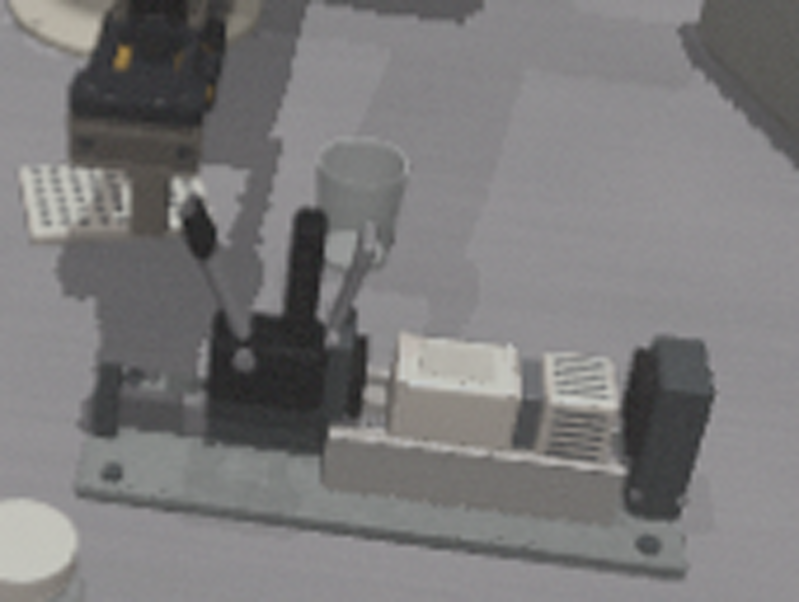

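View pics/w14.png

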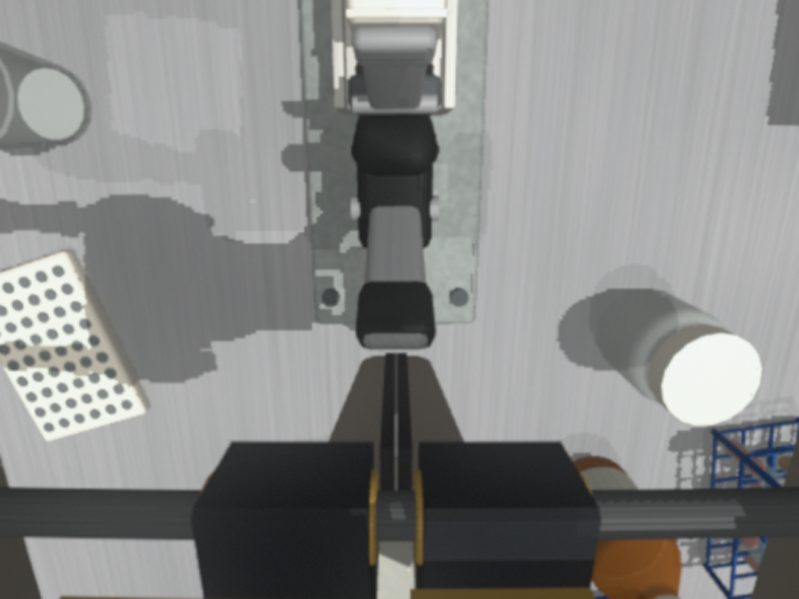

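>>> {"api": "send_rows", "payload": {
  "targets": [
    [[0,0,6,0,0,0,0],[0,0,12,0,0,0,0],[0,0,18,0,0,0,0],[0,0,24,0,0,0,0],[0,0,30,0,0,0,0],[0,0,36,0,0,0,0],[0,0,42,0,0,0,0],[0,0,48,0,0,0,0]]
  ]
}}

```text
time_s: 18.75
position: [551.5, 127.5, 154.9]
orientation: [-1.571, -0.005, -0.002]
wrist_force: [-0.2, -4.3, 2.3]
opening: 0.5
```

Run:
```python
from h import *
w=grab("wrist","W15"); crop(w,0,0,512,384,1.56,"w15"); s=grab("scene","S15"); crop(s,260,150,430,278,4.7,"s15")
print(telemetry.state()["position"],telemetry.state()["wrist_force"])
```

```text
[551.21553574 128.50799031 154.45114076] [ 1.50773627 -2.07087568  0.97781093]
```

View pics/s15.png

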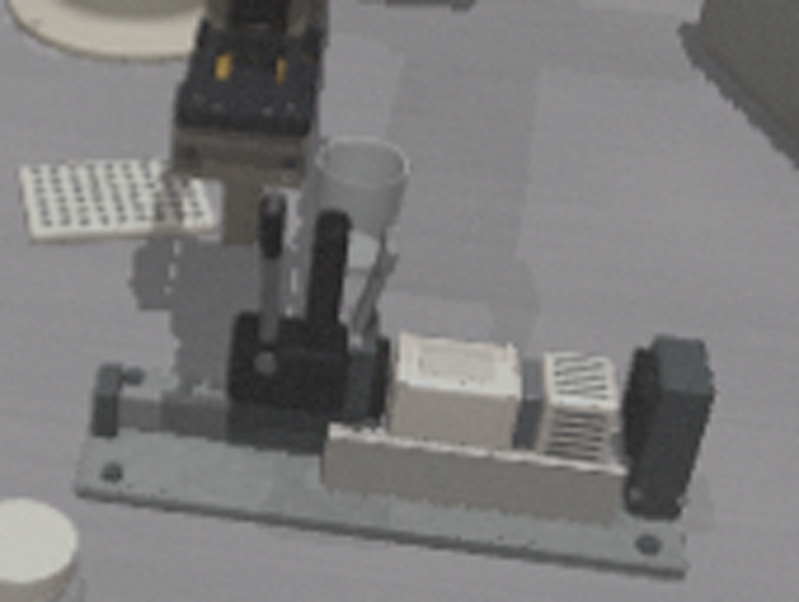

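View pics/w15.png

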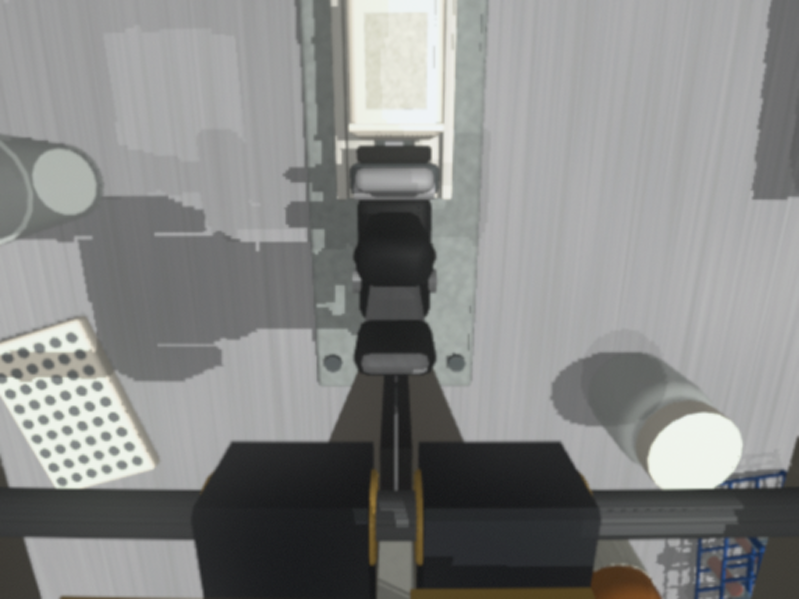

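>>> {"api": "send_rows", "payload": {
  "targets": [
    [[0,0,2,0,0,0,0],[0,0,4,0,0,0,0],[0,0,6,0,0,0,0],[0,0,8,0,0,0,0],[0,0,10,0,0,0,0],[0,0,12,0,0,0,0],[0,0,14,0,0,0,0],[0,0,15,0,0,0,0]]
  ]
}}

```text
time_s: 19.85
position: [551.2, 139.9, 154.6]
orientation: [-1.576, -0.004, -0.0]
wrist_force: [-1.8, -17.1, 5.4]
opening: 0.2
```

Run:
```python
from h import *
s=grab("scene","S16"); crop(s,260,150,430,278,4.7,"s16")
print(telemetry.state()["position"],telemetry.state()["wrist_force"])
```

```text
[551.15454238 139.90137946 154.6520614 ] [ -3.26346402 -15.54426915   5.34716291]
```

View pics/s16.png

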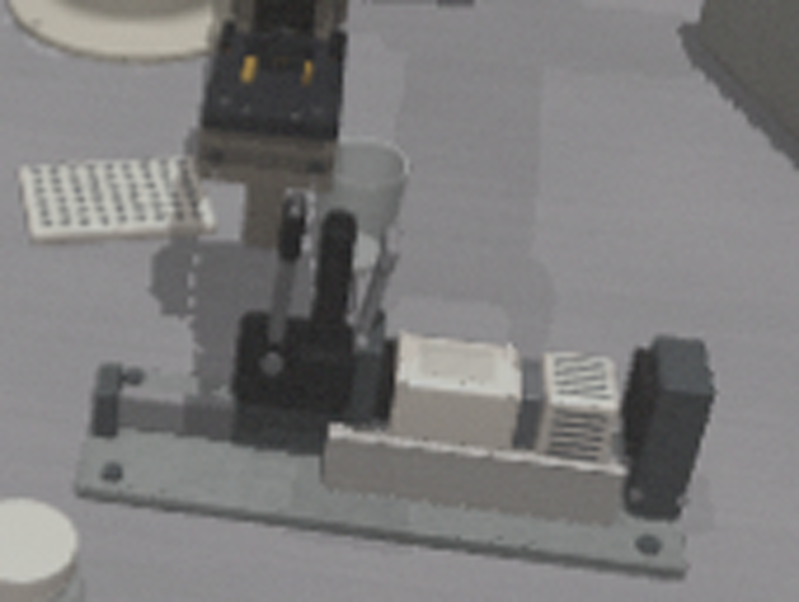

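>>> {"api": "send_rows", "payload": {
  "targets": [
    [[0,0,-20,0,0,0,0],[0,0,-42,0,0,0,0],[0,0,-53,0,0,0,0],[0,0,-45,0,0,0,0],[0,0,-32,0,0,0,0],[0,0,-18,0,0,0,0],[0,0,-5,0,0,0,0],[0,0,5,0,0,0,0]]
  ]
}}

```text
time_s: 20.9
position: [551.8, 145.9, 155.5]
orientation: [-1.578, -0.007, -0.001]
wrist_force: [-0.1, -7.6, 6.1]
opening: 0.5
```

Run:
```python
from h import *
s=grab("scene","S17"); crop(s,260,150,430,278,4.7,"s17")
print(telemetry.state()["position"],telemetry.state()["wrist_force"])
```

```text
[551.75796809 146.3808478  155.59499152] [ 0.78851458 -7.15162014  3.7200854 ]
```

View pics/s17.png

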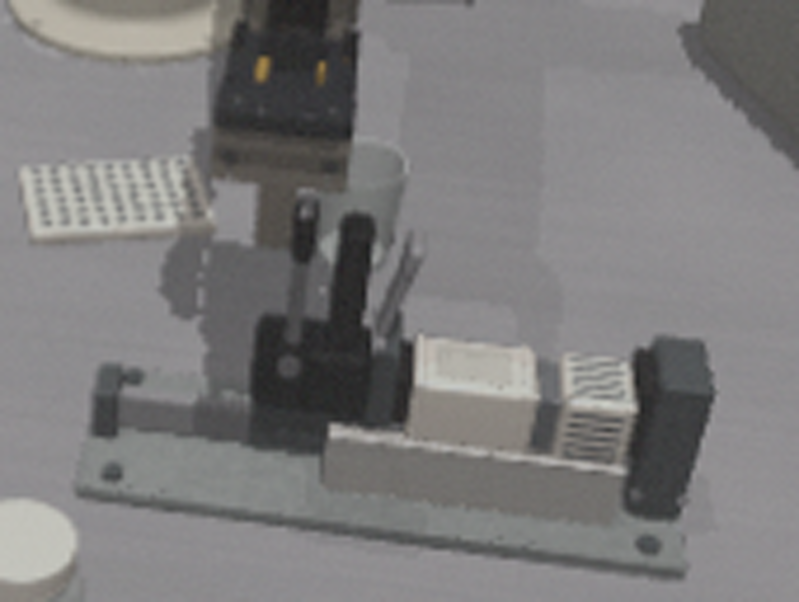

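>>> {"api": "send_rows", "payload": {
  "targets": [
    [[0,0,-22,0,0,0,0],[0,0,-44,0,0,0,0],[0,0,-51,0,0,0,0],[0,0,-45,0,0,0,0],[0,0,-36,0,0,0,0],[0,0,-28,0,0,0,0],[0,0,-22,0,0,0,0],[0,0,-16,0,0,0,0]]
  ]
}}

```text
time_s: 21.95
position: [552.9, 127.6, 158.0]
orientation: [-1.586, -0.01, -0.001]
wrist_force: [-3.4, -16.7, 11.9]
opening: 0.1
```

>>> {"api": "send_rows", "payload": {
  "targets": [
    [[0,0,3,0,0,0,0],[0,0,6,0,0,0,0],[0,0,9,0,0,0,0],[0,0,12,0,0,0,0],[0,0,15,0,0,0,0],[0,0,17,0,0,0,0],[0,0,19,0,0,0,0],[0,0,21,0,0,0,0]]
  ]
}}

```text
time_s: 22.95
position: [553.6, 146.1, 159.8]
orientation: [-1.593, -0.012, -0.002]
wrist_force: [-1.8, -14.4, 10.0]
opening: 0.2
```

Run:
```python
from h import *
s=grab("scene","S18"); crop(s,260,150,430,278,4.7,"s18")
print(telemetry.state()["position"],telemetry.state()["wrist_force"])
```

```text
[553.6503284  146.29341689 159.8294871 ] [ -4.07523163 -14.27904924  10.58997759]
```

View pics/s18.png

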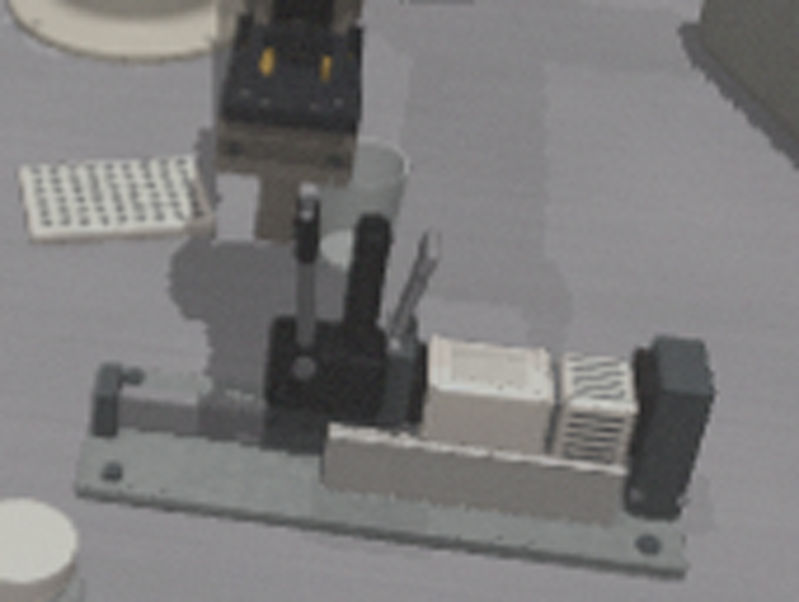

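>>> {"api": "send_rows", "payload": {
  "targets": [
    [[0,1,2,0,0,0,0],[-1,2,4,0,0,0,0],[-1,2,6,0,0,0,0],[-1,2,8,0,0,0,0],[-1,2,10,0,0,0,0],[-1,2,12,0,0,0,0],[-1,2,14,0,0,0,0],[-1,2,15,0,0,0,0]]
  ]
}}

```text
time_s: 24.0
position: [553.9, 159.5, 159.6]
orientation: [-1.598, -0.015, -0.004]
wrist_force: [-1.7, -11.2, 9.4]
opening: 0.5
```

Run:
```python
from h import *
s=grab("scene","S19"); crop(s,260,150,430,278,4.7,"s19")
print(telemetry.state()["position"],telemetry.state()["wrist_force"])
plan([551,100,155],[0,0,-1],[1,0.005,0])
```

```text
[553.9521494  159.61414837 159.66769724] [ -1.26788763 -10.73022247   8.14858886]
t 24.05 pos [554.  159.6 159.7] F [ -1.3 -10.7   8.1] open 0.3
shift [ -3.5   6.3 -59.4] turn [0.027 0.002 0.012] deg 1.7
```

View pics/s19.png

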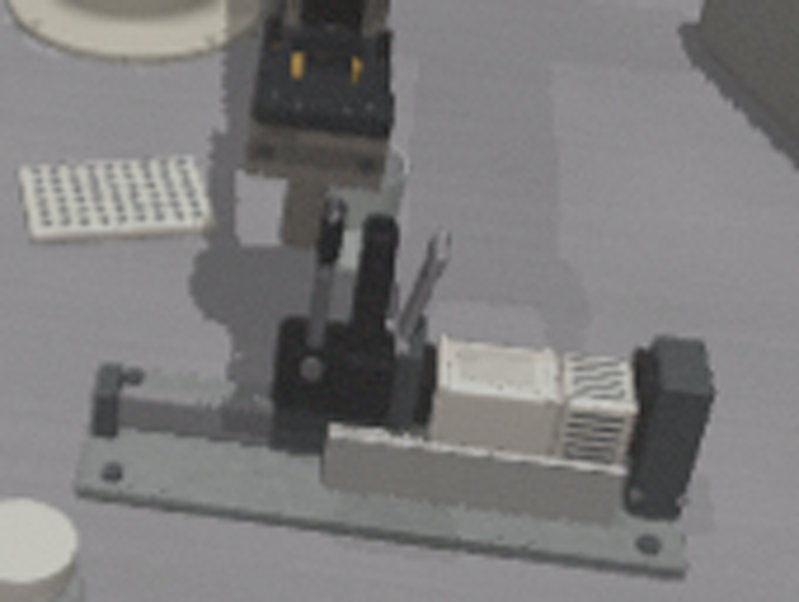

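>>> {"api": "send_rows", "payload": {
  "targets": [
    [[-1,1,-20,0.01,0,0,0],[-3,5,-42,0.027,0,0.01,0],[-3,6,-55,0.027,0,0.01,0],[-3,6,-57,0.027,0,0.01,0],[-3,6,-48,0.027,0,0.01,0],[-3,6,-42,0.027,0,0.01,0],[-3,6,-37,0.027,0,0.01,0],[-3,6,-33,0.027,0,0.01,0]]
  ]
}}

```text
time_s: 25.05
position: [551.6, 126.5, 155.0]
orientation: [-1.572, -0.008, 0.004]
wrist_force: [-0.1, -2.9, 3.4]
opening: 0.1
```

>>> {"api": "send_rows", "payload": {
  "targets": [
    [[0,0,2,0,0,0,0],[0,0,4,0,0,0,0],[0,0,6,0,0,0,0],[0,0,8,0,0,0,0],[0,0,10,0,0,0,0],[0,0,12,0,0,0,0],[0,0,14,0,0,0,0],[0,0,15,0,0,0,0]]
  ]
}}

```text
time_s: 26.05
position: [552.1, 136.0, 157.5]
orientation: [-1.583, -0.008, 0.003]
wrist_force: [-7.0, -20.8, 15.3]
opening: 0.3
```

Run:
```python
from h import *
s=grab("scene","S20"); crop(s,310,190,400,260,8.5,"s20")
print(telemetry.state()["position"],telemetry.state()["wrist_force"])
```

```text
[552.08910332 136.03322671 157.52923604] [ -7.42999295 -21.32226757  15.56787954]
```

View pics/s20.png

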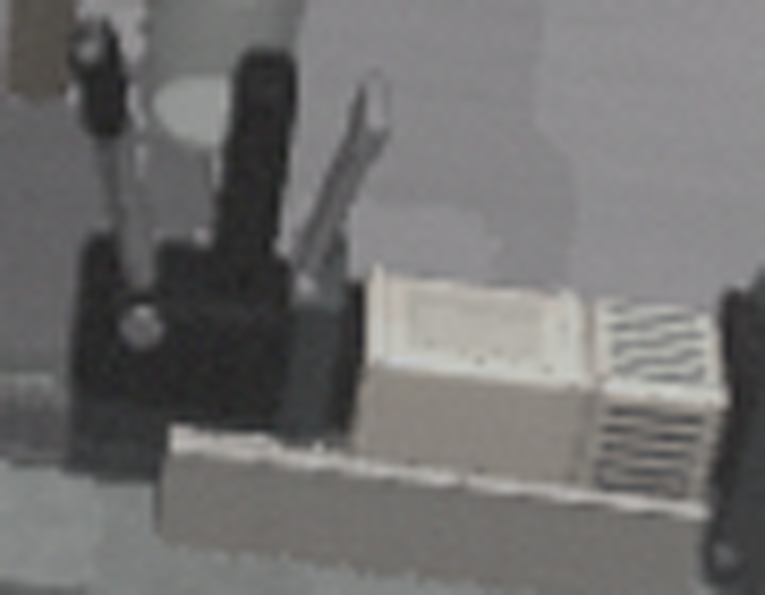

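>>> {"api": "send_rows", "payload": {
  "targets": [
    [[0,1,4,0,0,0,0],[0,1,5,0,0,0,0],[0,2,6,0,0,0,0],[0,2,7,0,0,0,0],[0,2,8,0,0,0,0],[0,2,9,0,0,0,0],[0,2,9,0,0,0,0],[0,2,9,0,0,0,0]]
  ]
}}

```text
time_s: 27.1
position: [552.3, 138.2, 158.1]
orientation: [-1.596, -0.007, 0.003]
wrist_force: [-8.8, -25.0, 16.7]
opening: 0.3
```

Run:
```python
from h import *
s=grab("scene","S21"); crop(s,310,190,400,260,8.5,"s21")
print(telemetry.state()["position"],telemetry.state()["wrist_force"])
```

```text
[552.3283299  138.19277813 158.1105096 ] [ -8.61021232 -25.52545093  16.24148976]
```

View pics/s21.png

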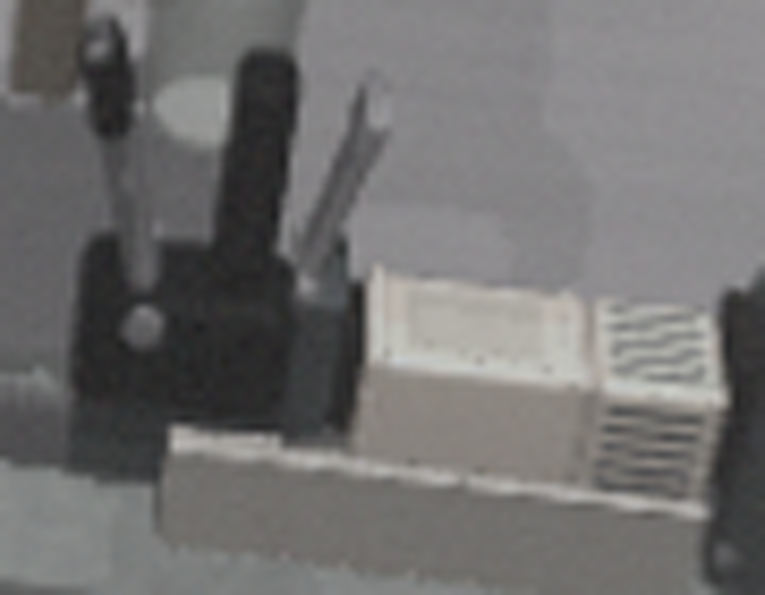

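Run:
```python
from h import *
plan([551,85,160],[0,0,-1],[1,0.005,0])
plan([551,85,240],[0,0,-1],[1,0.005,0])
```

```text
t 27.15 pos [552.3 138.2 158.1] F [ -8.6 -25.5  16.2] open 0.5
shift [ -1.7  -0.5 -53.2] turn [0.026 0.002 0.002] deg 1.5
t 27.15 pos [552.3 138.2 158.1] F [ -8.6 -25.5  16.2] open 0.5
shift [ -1.5 -80.5 -55.3] turn [0.026 0.002 0.002] deg 1.5
```

>>> {"api": "send_rows", "payload": {
  "targets": [
    [[-1,0,-15,0.01,0,0,0],[-2,0,-32,0.026,0,0,0],[-2,0,-50,0.026,0,0,0],[-2,-5,-54,0.026,0,0,0],[-2,-40,-55,0.026,0,0,0],[-2,-75,-50,0.026,0,0,0],[-2,-90,-20,0.026,0,0,0],[-2,-92,30,0.026,0,0,0]]
  ]
}}

```text
time_s: 28.15
position: [551.1, 171.3, 251.7]
orientation: [-1.57, -0.009, -0.001]
wrist_force: [0.6, 0.4, -0.8]
opening: 0.4
```

Run:
```python
from h import *
plan([551,275,250],[0,0,-1],[1,0.005,0])
```

```text
t 28.15 pos [551.1 171.3 251.7] F [ 0.6  0.4 -0.8] open 0.4
shift [  0.4   1.8 103.7] turn [-0.001 -0.     0.006] deg 0.4
```

>>> {"api": "send_rows", "payload": {
  "targets": [
    [[0,0,25,0,0,0,0],[0,0,50,0,0,0.005,0],[0,1,75,0,0,0.005,0],[0,1,92,0,0,0.005,0],[0,1,102,0,0,0.005,0],[0,1,104,0,0,0.005,0],[0,1,104,0,0,0.005,0],[0,1,104,0,0,0.005,0]]
  ]
}}

```text
time_s: 29.15
position: [550.8, 274.7, 250.8]
orientation: [-1.57, -0.004, 0.002]
wrist_force: [0.4, 1.1, -0.4]
opening: 0.4
```

Run:
```python
from h import *
w=grab("wrist","W22"); crop(w,0,0,512,384,1.56,"w22");crop(w,190,40,320,240,3,"w22z"); s=grab("scene","S22"); crop(s,260,150,430,278,4.7,"s22")
plan([551,265,150],[0,0,-1],[1,0.005,0])
```

```text
t 29.25 pos [550.8 274.8 250.8] F [-0.3 -1.   0.2] open 0.1
shift [ 1.000e-01  1.008e+02 -9.900e+00] turn [-0.001 -0.001  0.001] deg 0.1
```

View pics/w22.png

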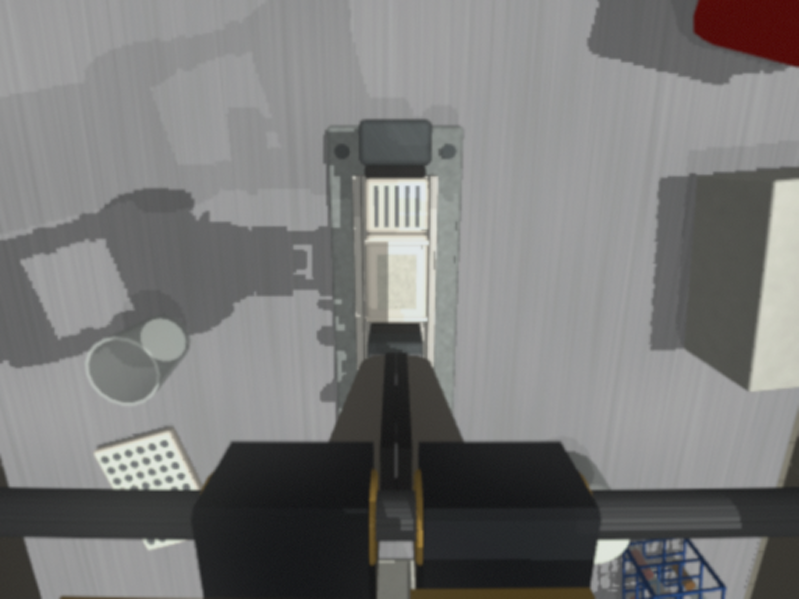

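View pics/s22.png

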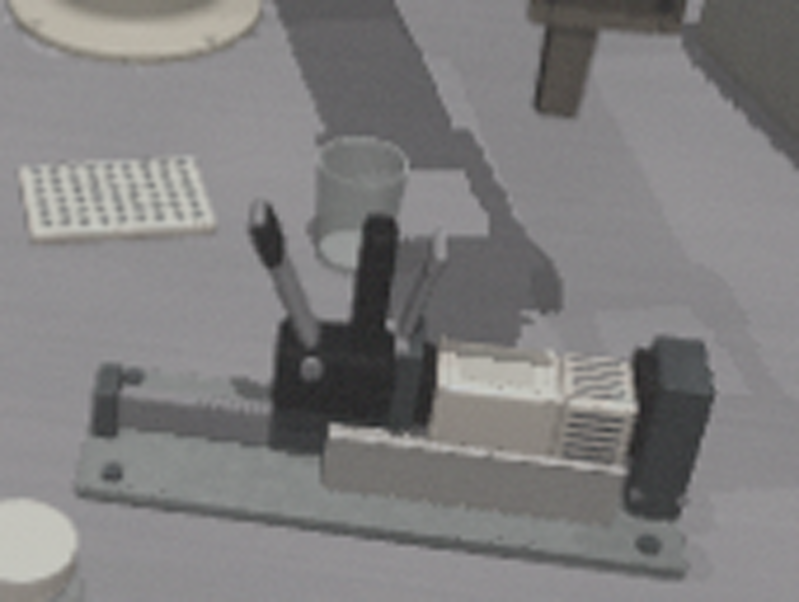

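Run:
```python
from h import *
w=load("W22"); crop(w,225,100,285,225,5,"w22y")
```

```text
(no output)
```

View pics/w22y.png

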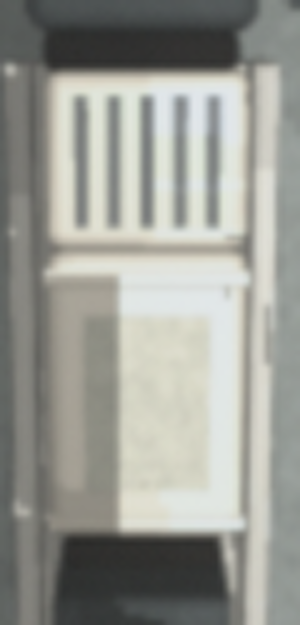

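Run:
```python
from h import *
w=load("W22")
A=lambda c: onz(w,np.array(c)/5+[225,100],88).round(1)
for y in (70,245,252,530): print(y,A((148,y)))
# closed box in rack, from W4/W5? compare cap/body spacing in W6: none
```

```text
70 [551.9 342.8  88. ]
245 [552.1 306.1  88. ]
252 [552.1 304.6  88. ]
530 [552.5 241.2  88. ]
```

>>> {"api": "send_rows", "payload": {
  "targets": [
    [[0,15,-2,0,0,0,0],[0,35,-4,0,0,0,0],[0,55,-5,0,0,0,0],[0,75,-5,0,0,0,0],[0,90,-5,0,0,0,0],[0,98,-5,0,0,0,0],[0,100,-5,0,0,0,0],[0,100,-5,0,0,0,0]]
  ]
}}

```text
time_s: 30.25
position: [551.3, 270.0, 151.4]
orientation: [-1.57, -0.005, 0.001]
wrist_force: [-0.3, 0.1, -0.2]
opening: 0.3
```

Run:
```python
from h import *
w=grab("wrist","W23");w=grab("wrist","W23"); crop(w,0,0,512,384,1.56,"w23");crop(w,215,70,295,200,4.6,"w23z"); s=grab("scene","S23"); crop(s,260,150,430,278,4.7,"s23"); crop(s,350,215,400,255,12,"s23z")
crop(load("S0"),195,190,240,215,12,"s0z")
print(telemetry.state()["position"],telemetry.state()["wrist_force"])
```

```text
[551.40871253 270.03395249 151.67830379] [-1.06507321  0.57465947 -0.19223813]
```

View pics/w23z.png

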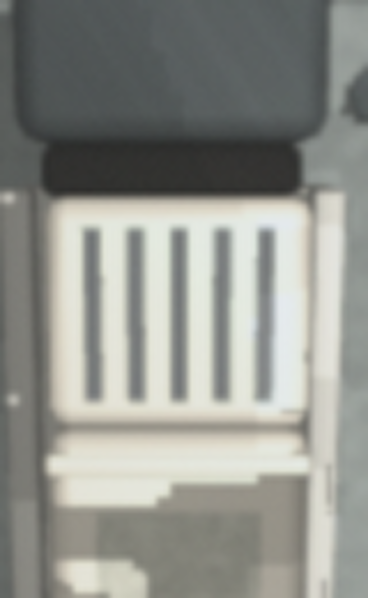

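View pics/s23.png

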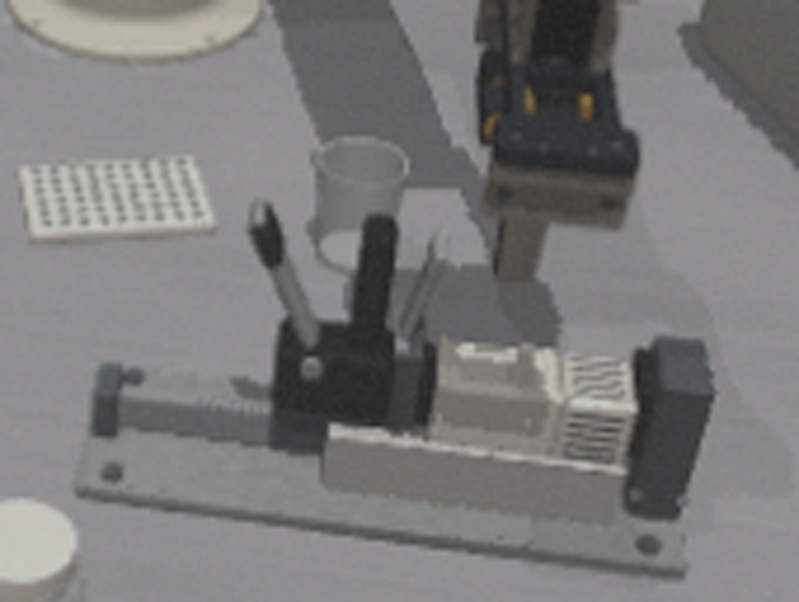

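View pics/s23z.png

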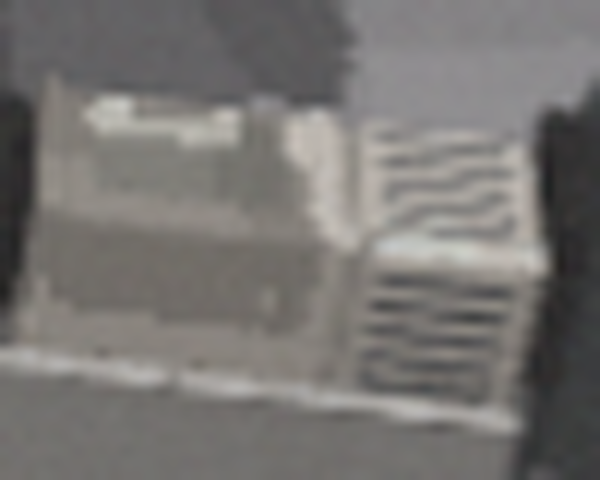

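View pics/s0z.png

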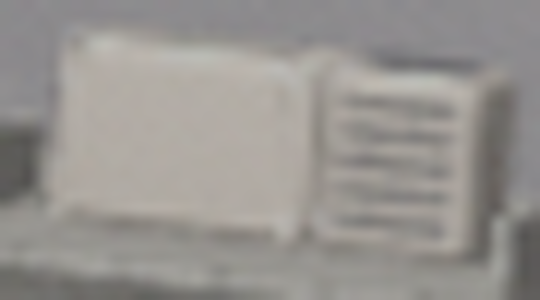

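>>> {"api": "send_rows", "payload": {
  "targets": [
    [[0,0,-8,0,0,0,0],[0,0,-16,0,0,0,0],[0,0,-23,0,0,0,0],[0,0,-29,0,0,0,0],[0,0,-35,0,0,0,0],[0,0,-41,0,0,0,0],[0,0,-47,0,0,0,0],[0,0,-53,0,0,0,0]]
  ]
}}

```text
time_s: 31.4
position: [551.9, 217.1, 152.0]
orientation: [-1.569, -0.006, 0.001]
wrist_force: [-0.8, 3.8, 4.4]
opening: 0.6
```

Run:
```python
from h import *
s=grab("scene","S24"); crop(s,260,150,430,278,4.7,"s24")
print(telemetry.state()["position"],telemetry.state()["wrist_force"])
```

```text
[551.88617619 216.25299772 151.92694715] [0.94706771 3.74979948 3.46196355]
```

View pics/s24.png

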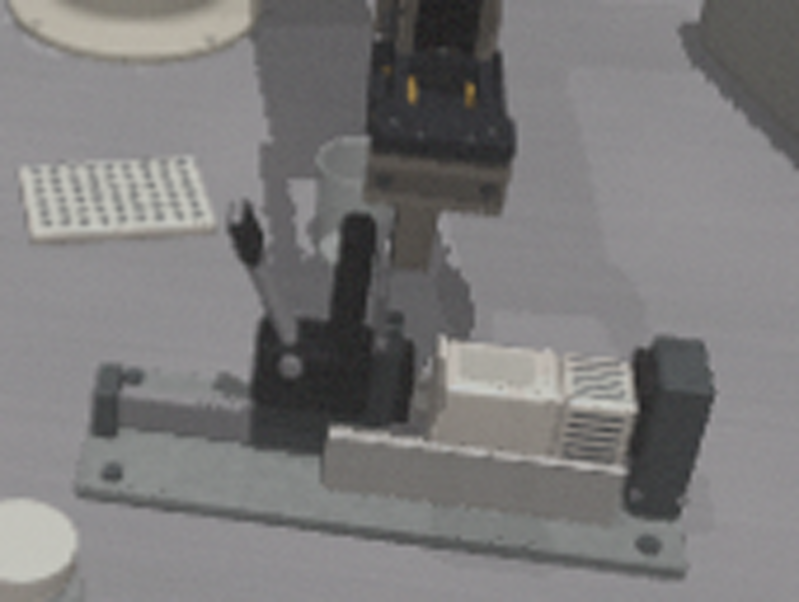

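>>> {"api": "send_rows", "payload": {
  "targets": [
    [[0,0,-6,0,0,0,0],[0,0,-12,0,0,0,0],[0,0,-18,0,0,0,0],[0,0,-24,0,0,0,0],[0,0,-29,0,0,0,0],[0,0,-34,0,0,0,0],[0,0,-39,0,0,0,0],[0,0,-43,0,0,0,0]]
  ]
}}

```text
time_s: 32.45
position: [552.0, 172.9, 151.9]
orientation: [-1.57, -0.006, 0.0]
wrist_force: [-0.2, 4.8, 2.8]
opening: 0.3
```

>>> {"api": "send_rows", "payload": {
  "targets": [
    [[0,0,-2,0,0,0,0],[0,0,-4,0,0,0,0],[0,0,-6,0,0,0,0],[0,0,-8,0,0,0,0],[0,0,-9,0,0,0,0],[0,0,-10,0,0,0,0],[0,0,-11,0,0,0,0],[0,0,-12,0,0,0,0]]
  ]
}}

```text
time_s: 33.45
position: [551.9, 170.1, 152.2]
orientation: [-1.552, -0.008, -0.001]
wrist_force: [2.4, 34.9, 0.2]
opening: 0.3
```

Run:
```python
from h import *
s=grab("scene","S25"); crop(s,260,150,430,278,4.7,"s25")
print(telemetry.state()["position"],telemetry.state()["wrist_force"])
```

```text
[551.90674646 170.14683753 152.16980357] [ 3.11782555 34.93057466  0.51305532]
```

View pics/s25.png

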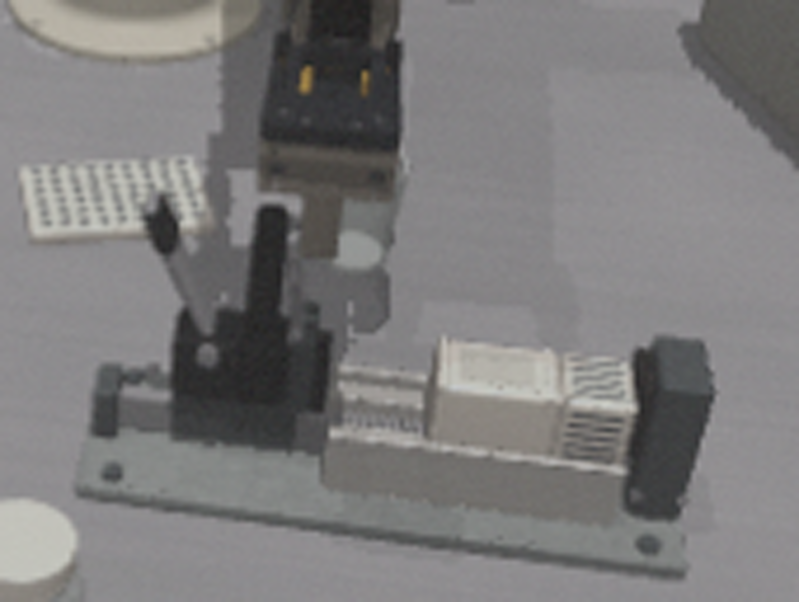

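>>> {"api": "send_rows", "payload": {
  "targets": [
    [[0,0,8,0,0,0,0],[0,0,18,0,0,0,0],[0,0,30,0,0,0,0],[0,0,42,0,0,0,0],[0,-10,48,0,0,0,0],[0,-40,48,0,0,0,0],[0,-75,48,0,0,0,0],[0,-100,48,0,0,0,0]]
  ]
}}

```text
time_s: 34.5
position: [551.8, 216.2, 255.8]
orientation: [-1.552, -0.01, -0.003]
wrist_force: [0.1, -0.0, -0.2]
opening: 0.1
```

Run:
```python
from h import *
s=grab("scene","S26"); w=grab("wrist","W26"); crop(s,230,130,430,280,4,"s26"); crop(w,0,0,512,384,1.56,"w26")
print(telemetry.state()["position"],telemetry.state()["wrist_force"])
```

```text
[553.21016872 216.43381138 257.50884193] [0.23303704 0.75734883 0.97096907]
```

View pics/s26.png

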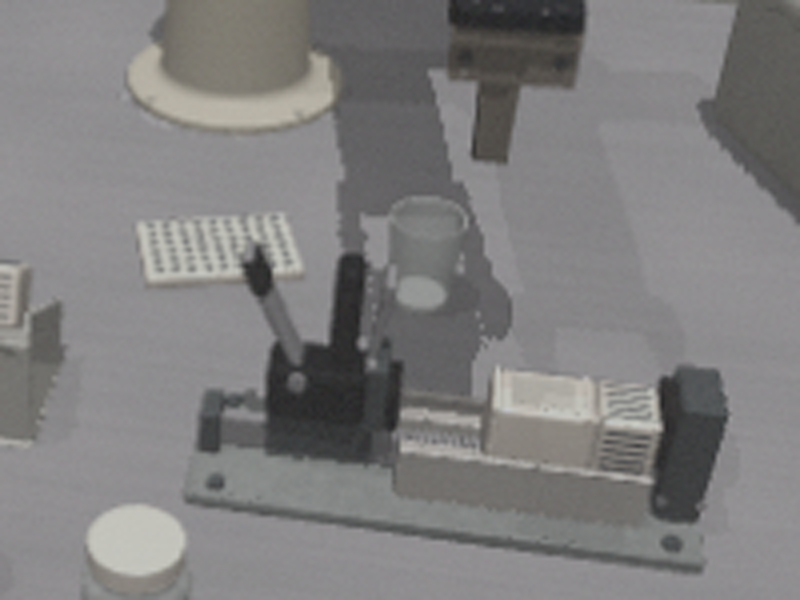

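View pics/w26.png

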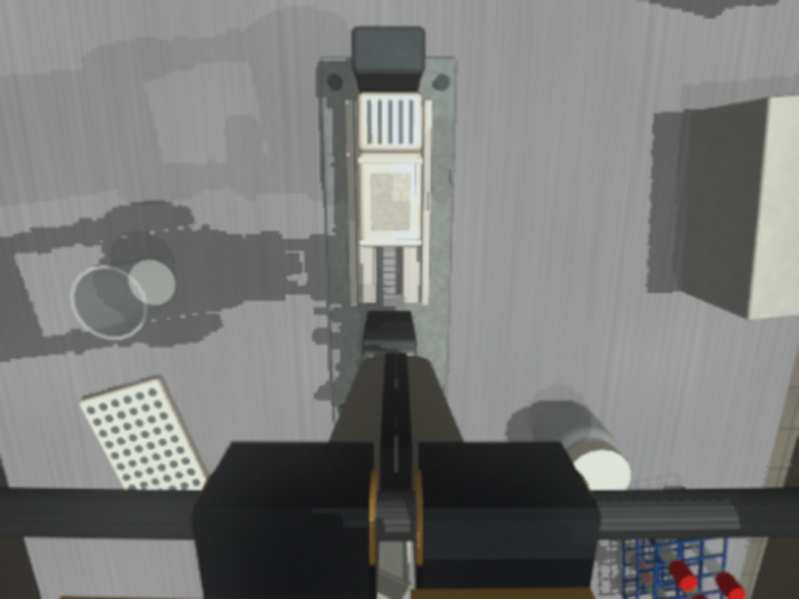

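Run:
```python
from h import *
w=grab("wrist","W27"); crop(w,220,30,285,230,3,"w27"); print(w["position"])
A=lambda c,z: onz(w,np.array(c)/3+[220,30],z).round(1)
np.save("pics/dummy.npy",0)
```

```text
[550.46296993 293.54643041 429.75197852]
```

View pics/w27.png

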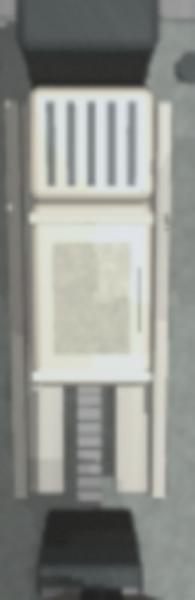

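Run:
```python
from h import *
w=load("W27")
A=lambda c,z: onz(w,np.array(c)/3+[220,30],z).round(1)
print("box",A((92,88),88),A((92,199),88),A((92,203),88),A((92,381),88))
print("pad top",A((90,509),98),A((90,509),105))
print("bed rear end z52",A((20,497),52))
w=load("W3");A=lambda c,z,o=0: onz(w,np.array(c)/4.6+[245,o],z).round(1)
print("before: rail rear", A((163,152),52,125))
```

```text
box [552.  342.2  88. ] [552.1 305.7  88. ] [552.1 304.4  88. ] [552.2 241.2  88. ]
pad top [551.5 194.8  98. ] [551.5 196.9 105. ]
bed rear end z52 [522.1 186.4  52. ]
before: rail rear [521.1 186.8  52. ]
```

Run:
```python
from fit import *
M=boxR(.015); plan([396,-228,240],-M[:,2],M[:,0]); plan([480,0,280],-M[:,2],M[:,0])
```

```text
t 34.65 pos [552.2 216.3 255. ] F [ 0.4  0.1 -0.5] open 0.7
shift [-158.2    4.9 -443.8] turn [-0.016 -0.016 -0.514] deg 29.5
t 34.65 pos [552.2 216.3 255. ] F [ 0.4  0.1 -0.5] open 0.7
shift [ -72.9  -29.9 -215.4] turn [-0.016 -0.016 -0.514] deg 29.5
```

>>> {"api": "send_rows", "payload": {
  "targets": [
    [[-15,-15,-50,0,0,0,0],[-35,-25,-105,0,0,-0.07,0],[-55,-30,-160,-0.01,-0.01,-0.15,0],[-73,-30,-215,-0.01,-0.01,-0.23,0],[-95,-25,-272,-0.016,-0.016,-0.31,0],[-117,-15,-330,-0.016,-0.016,-0.39,0],[-138,-5,-387,-0.016,-0.016,-0.46,0],[-158,5,-443,-0.016,-0.016,-0.514,0]]
  ]
}}

```text
time_s: 35.65
position: [394.8, -228.4, 238.5]
orientation: [-1.528, -0.423, -0.401]
wrist_force: [1.2, 0.4, -0.6]
opening: 0.4
```

Run:
```python
from fit import *
for i in range(6): w=grab("wrist","W28")
s=telemetry.state(); print(s["time_s"],s["position"],w["position"],np.abs(s["dq"]).max()); crop(w,0,0,512,384,1.56,"w28")
t=grab("top","T28"); crop(t,90,120,400,240,2.5,"t28")
```

```text
35.95 [ 396.56851964 -225.94856378  239.3475715 ] [ 309.63582967 -147.814933    387.04075833] 0.039854861274966194
```

View pics/w28.png

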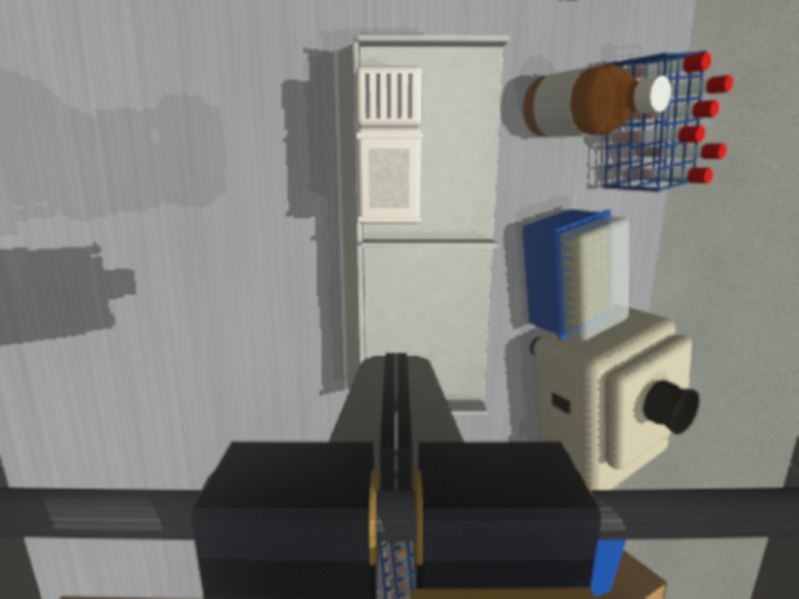

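View pics/t28.png

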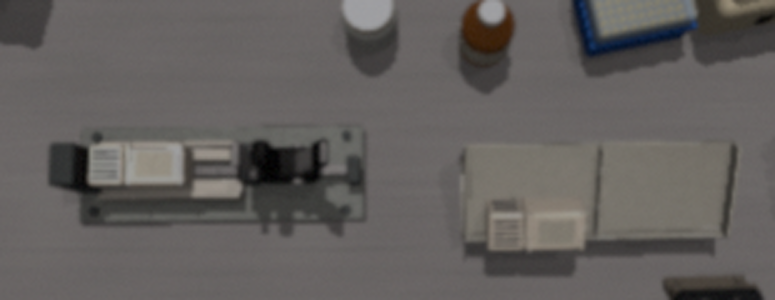

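Run:
```python
from h import *
a=load("W27")["frame"];b=load("W28")["frame"]
A=a[50:165,225:278];B=b[38:153,225:278]
im=np.hstack([cv2.resize(x[:,:,::-1],None,fx=5,fy=5,interpolation=cv2.INTER_CUBIC) for x in (A,B)])
cv2.imwrite("pics/cmp.png",im)
ga=a.mean(2);gb=b.mean(2)
print("clamp",ga[88:106,244:256].mean(1).round(0).tolist())
print("rack",gb[72:92,244:256].mean(1).round(0).tolist())
```

```text
clamp [193.0, 192.0, 191.0, 197.0, 214.0, 218.0, 206.0, 183.0, 153.0, 148.0, 182.0, 204.0, 214.0, 215.0, 219.0, 217.0, 211.0, 220.0]
rack [184.0, 183.0, 185.0, 192.0, 205.0, 207.0, 196.0, 180.0, 156.0, 152.0, 176.0, 197.0, 209.0, 213.0, 215.0, 213.0, 206.0, 212.0, 217.0, 218.0]
```

View pics/cmp.png

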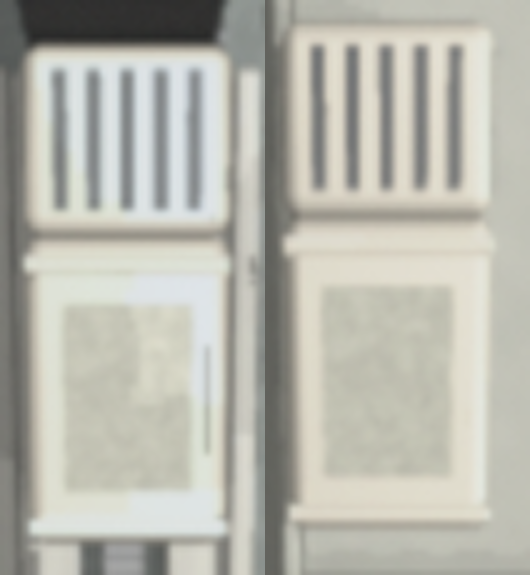

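Run:
```python
from h import *
s=telemetry.state(); print(s["time_s"],s["wrist_force"].round(1)); print(ctrl.finish_job())
```

```text
36.0 [ 0.8  0.8 -0.1]
the job is handed in; nothing more can be done
None
```

I took the open box from the rack's -y bay and laid it in the clamp bed with its cap towards the fixed jaw. Four trigger strokes pressed the cap home. I then pushed the release lever, slid the head back to its rear stop and moved the arm clear, handing in at 36.0 s of the 72 s allowed.

**Last checks:**
- **Cap:** The cap-to-body joint has almost the same brightness profile as the already closed box in the rack, so it looks fully home. My direct length measurement was less clear. It suggested a gap of about 1.3 mm, slightly over the 1.2 mm allowed, so I relied on the comparison with the closed box.
- **Trigger:** On the last stroke it stopped part-way, at about 25 N along the bar.
- **Head:** It met a hard stop at about 35 N. The last wrist picture, taken just after that, puts the pad at about 0 mm if the edge I picked is the pad's lower edge. If that edge were the pad's upper edge, it would read about 11 mm, so here I relied on the hard stop.
- **Box, trigger and lever:** The box lies flat and free in the channel, within about 1 mm of the middle line. The trigger and lever have sprung back.
- **Other things:** By eye, the closed box and the other items I could see in the last pictures look where they were. I did not re-measure their positions.

**Disagreement:** The top camera put the clamp about 4 mm nearer the robot than the wrist and scene cameras. I used the wrist and scene value, and a close look before lowering the box showed it lined up with the bed.

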